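# Roof the model's tower from behind its pinnacles

## Task

Lift the three tall white pieces that pen in the green spire roof off the model's ground plate and stand them upright in the wooden tray; only then fetch the roof and set it centred and square on the bare tower stump, and let go of it. After that, put each tall piece back upright on the very mark it came from. Do not tip any of the tall pieces or the roof over, and leave the glue bottle, cup and screwdriver alone.

Things in the scene. Friction and masses are not known exactly. Their poses are not given: they have to be found in the camera images.
- deck: Fixed wooden ground plate, 184 (y) by 150 (x -90 to 60) by 15 mm. Pale square marks on its top (z 15): under the roof at x 0, y 0; in front at x -52, y 0; at the sides at x 0, y +52 and -52. On each of the last three stands a tall piece, any on any. A white balustrade to z 40 runs along y at x 52. Origin on the underside, below the roof; +x away from the robot, within the yaw; z up.
- square_pinnacle: White square pinnacle, 150 mm tall: foot 40 by 40 by 8 mm, square shaft 36 by 36 mm from z 8 to 130, blunt pyramid on top to 150. Faces square with the plate at the start. The shaft is plain and upright; mass about 0.15 kg. Origin: centre of its underside, z up.
- round_turret: White round turret, 150 mm tall: round foot 40 mm across and 8 high, round shaft 36 mm across from z 8 to 130, blunt cone on top to 150. The shaft is plain and upright; mass about 0.15 kg. Origin: centre of its underside, z up.
- flat_pier: White flat buttress pier, 150 mm tall: foot 30 (x) by 40 (y) by 8 mm, shaft 22 (x) by 36 (y) mm from z 8 to 130, then a narrower block 22 (x) by 18 (y) mm to 150. At the start its x lies along the plate's x. The shaft is plain and upright; mass about 0.15 kg. Origin: centre of its underside, z up.
- roof: Green square spire roof, penned in by the three tall pieces (4 mm gap to their feet): skirt 56 by 56 by 8 mm, pyramid up to z 33 narrowing to 16 mm, then a straight square finial 16 by 16 mm from z 33 to 60 to lift it by. Finial, skirt and (at the start) plate are all square with one another. About 0.1 kg. Origin: centre of its underside, z up.
- tower: Fixed white square tower stump without roof on a 90 by 90 mm wooden base: walls 54 by 54 mm, flat closed top at z 90, where the roof's skirt rests (no locating edge). To the left or right of the plate, turned a little. Origin: centre of its underside; x and y square to its walls, z up.
- tray: Fixed open wooden tray, outside 200 (x) by 130 (y) by 18 mm, walls and floor 6 mm thick (inner floor at z 6). On the other side of the plate from the tower, turned a little. Empty at the start; the three pieces fit upright in a row along its x. Origin: centre of its underside, z up.
- glue_bottle: Bystander: standing white glue bottle, 44 mm across, 110 mm tall. Origin: centre of its underside.
- paint_cup: Bystander: open blue cup, 60 mm across, 60 mm tall. Origin: centre of its underside.
- screwdriver: Bystander: screwdriver, 170 mm long, lying on the table beyond the plate along its own x, handle to -x. Origin: below its middle.
There are look-alikes about, which are no part of the job. What is shaped like the round_turret but blue is not meant.

How it is judged:
By the outcome, as a careful person would: the job done as asked, in the order asked, and still so for the second after the job is handed in, with the robot touching nothing.
It also fails if it takes over 144 s, if anything falls off the work surface, if the arm or the gripper's body presses on something with over 40 N, if the wrist force passes 120 N, or if a joint passes its speed limit or range.

## Robot

A 7-joint arm with a two-finger parallel gripper is mounted at the origin on the work surface. World frame = base frame: x ahead of the robot, y to its left, z up, the work surface at z = 0. Lengths are in m, angles in rad, forces in N, time in s.
With the tool pointing down it reaches from about 0.4 to 0.875 m from the base axis. Payload 6.5 kg.
Tool frame: the origin (TCP) lies midway between the tips of the shut fingers; the grasp point (between the pads) lies 19 mm behind it; z points along the fingers, y is the direction in which the jaws open and shut (so a half turn about z gives the same grasp; the last joint's range is limited). The gripper opens to 88 mm and grips with 3 to 60 N. Pads are 18 mm wide; open, the fingers measure 123 mm over their backs; the gripper's body (75 mm by 187 mm) begins 45 mm behind the grasp point.
Start: joints at [-1.183, 0.536, -0.004, 1.538, 0.003, 1.067, -0.071], TCP at [0.285, 0.584, 0.239] pointing down, gripper open.
Joint ranges: [-2.7, 2.7], [-0.37, 2.16], [-1.27, 1.26], [0.24, 2.4], [-1.31, 4.45], [0.19, 1.91], [-2.76, 2.76]. Speed limits (rad/s): [2.39, 2.39, 3.14, 3.14, 3.14, 3.14, 3.14].

## Interface

Orientations are given as a unit quaternion [w, x, y, z].
In Python, from bench import ctrl, read_camera gives the robot as it stands. The module is installed in compiled form; this text tells all that it offers.
- The arm moves only by the shell command python3 -m pendant 'ROWS' [OPENING]. ROWS is JSON, a list of rows, each a list of 2 entries, a list of its own where there are three numbers: the shift along the tool's x, y, z as a fraction of full scale, then the turn, a rotation vector about the tool's x, y, z as a fraction of full scale. A call has 1 to 12 rows; each row is the pose to reach, as a shift and turn from the pose measured when the call began, along the tool's axes at that moment, turning the shorter way round; what a row does not reach only later rows make up. Full scale, the value 1, is 0.25 m for a shift and pi rad for a turn. A row lasts 1/10 s, in which the tool goes at most 50 mm and 8.59 degrees, less where a joint would pass 70% of its speed; a pose out of reach is approached as far as the arm can. A call with a number of a shift or a turn outside -1 to 1 is refused whole. A call with a gripper value outside its range is refused whole. OPENING is the closure, from -1 (fully open) to 1 (shut), so that 0 is half open, set as the call begins (- or left out, the last holds). The fingers move at their own pace and stop on an object; the grip force is fixed at half the most. Time passes only in rows, so rows that repeat a pose let the fingers close. It gives the time, the measured TCP pose, the force and the opening at its end, in the units of the state.
- ctrl.read_state(): the state, without advancing time (a new reading comes with each control period).
- read_camera(name): name is "scene" or "top" or "wrist"; returns a dict with "pixels" (400x640x3 uint8, red, green, blue), "intrinsics" (3x3 intrinsics, pixels), "distortion" ([k1, k2, p1, p2, k3] as OpenCV has them; the pictures are not rectified), "rvec" (rotation vector, rad) and "tvec" (3), from world to camera coordinates, as OpenCV has them. Camera axes: x right, y down, z forward; pixel columns grow to the right and rows downward; lengths in m; the calibration is good to about 2 mm. A picture is of the moment at which its call begins. There is no depth.
- ctrl.finish_job(): hands the job in, once; it reports no verdict.
The state is a dict: "t": time; "q": joint angles; "qd": joint speeds; "tau": joint torques, N m; "position": TCP position; "eef_rot": TCP orientation; "force": force on the tool from outside, world axes, zero at the start; "torque": the same for the moment, N m; "width": finger opening in m.
Only numpy, scipy, OpenCV 4.12 (cv2) and the standard library are available. Lean on these libraries where they do the work, as an engineer would, in place of code of your own. Each camera call takes 0.05 s, during which the arm holds its last target.

## Working session

There is one attempt and no reset: what is moved stays moved. The work goes in short steps, Python scripts to look and compute and a shell command to move; the robot and the scene stay as the last step left them, time stands still between calls to the robot, and variables do not carry over. Pictures are saved under pics/ and viewed, and the job is handed in when it is done.

```bash
ls; mkdir -p pics
python3 - <<'E'
from bench import ctrl, read_camera
import cv2
s=ctrl.read_state()
for k in s: print(k,s[k])
for n in ["scene","top","wrist"]:
    r=read_camera(n); cv2.imwrite(f"pics/{n}0.png",r["pixels"][:,:,::-1])
    print(n,r["intrinsics"],r["distortion"],r["rvec"],r["tvec"])
E
```

```text
pics
t 0.0
q [-1.18320436  0.53716584 -0.00444483  1.53880952  0.00262918  1.06727408
 -0.07120782]
qd [-0.00094014  0.00022225  0.00109497 -0.00024335  0.00203143 -0.00056251
 -0.00059877]
tau [ 1.07187864e-04 -5.70986187e+01  9.90736708e-01 -2.51595283e+01
 -5.63431741e-02  1.79931259e-02  1.45919453e-04]
position [0.28470922 0.58368722 0.23786402]
eef_rot [-1.14958152e-04  2.24913439e-01  9.74378399e-01 -8.17569045e-04]
force [-0.09796596  0.33581641  0.42576984]
torque [ 0.02051116 -0.01359112 -0.01892944]
width 0.088167055974904
scene [[407.47691823   0.         321.66799253]
 [  0.         407.47691823 204.9536888 ]
 [  0.           0.           1.        ]] [0.0008058 0.        0.        0.        0.       ] [ 2.26023912  0.84151953 -0.35265599] [-0.45843091 -0.24713316  1.28199726]
top [[393.80839401   0.         319.58190819]
 [  0.         393.80839401 197.14868877]
 [  0.           0.           1.        ]] [-0.0210525  0.         0.         0.         0.       ] [ 2.15029164 -2.08171885  0.21872688] [-0.02142951  0.62182712  0.90201023]
wrist [[327.24865854   0.         321.97906982]
 [  0.         327.24865854 199.26183451]
 [  0.           0.           1.        ]] [-0.05331802  0.          0.          0.          0.        ] [-2.43508508 -1.5210993  -0.23387002] [-0.64963477 -0.04029043  0.39009438]
```

View pics/scene0.png

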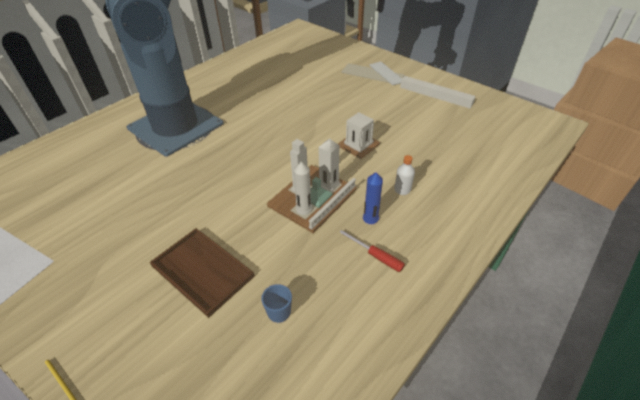

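View pics/top0.png

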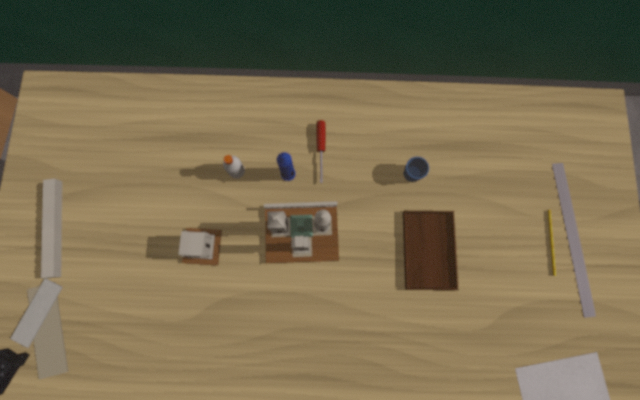

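View pics/wrist0.png

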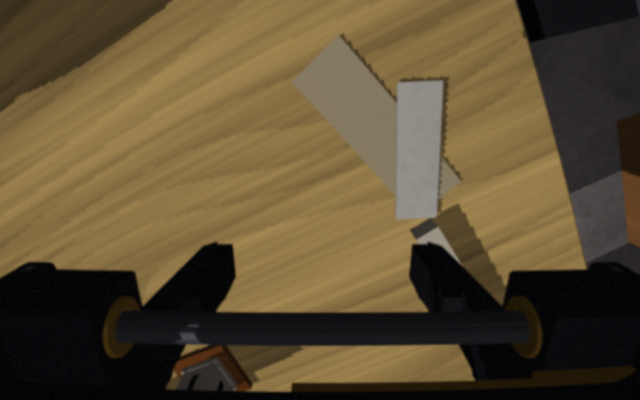

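```bash
cat > h.py <<'E'
from bench import ctrl, read_camera
import cv2, numpy as np
from scipy.spatial.transform import Rotation as R
def cam(n):
    r=read_camera(n); r={k:(v if k=="pixels" else np.asarray(v,float)) for k,v in r.items()}; return r
def proj(r,P): 
    return cv2.projectPoints(np.asarray(P,float).reshape(-1,1,3),r["rvec"],r["tvec"],r["intrinsics"],r["distortion"])[0].reshape(-1,2)
def rays(r,uv):
    n=cv2.undistortPoints(np.asarray(uv,float).reshape(-1,1,2),r["intrinsics"],r["distortion"]).reshape(-1,2)
    M=cv2.Rodrigues(r["rvec"])[0]; d=np.c_[n,np.ones(len(n))]@M; c=-M.T@r["tvec"].ravel(); return c,d
def onz(r,uv,z):
    c,d=rays(r,uv); return c+d*((z-c[2])/d[:,2])[:,None]
def tcp():
    s=ctrl.read_state(); q=s["eef_rot"]; return s,np.array(s["position"]),R.from_quat([q[1],q[2],q[3],q[0]])
def crop(r,name,u0,v0,u1,v1,k):
    cv2.imwrite(f"pics/{name}.png",cv2.resize(r["pixels"][v0:v1,u0:u1,::-1],None,fx=k,fy=k,interpolation=cv2.INTER_CUBIC))
E
python3 - <<'E'
from h import *
r=cam("top"); crop(r,"t1",170,140,470,300,2.6); 
print(onz(r,[[265,207],[338,205],[339,262],[265,263]],0.015))
r=cam("scene"); crop(r,"s1",250,100,430,240,4)
E
```

```text
[[ 0.60173297  0.13765423  0.015     ]
 [ 0.61311146 -0.04917827  0.015     ]
 [ 0.46866487 -0.05492443  0.015     ]
 [ 0.46024952  0.12929203  0.015     ]]
```

View pics/t1.png

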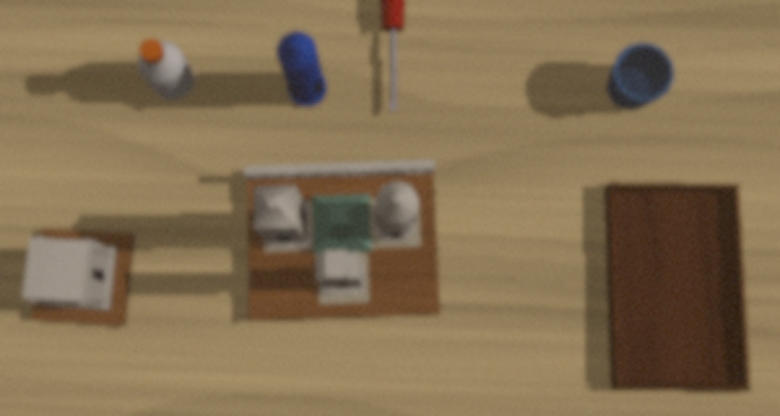

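View pics/s1.png

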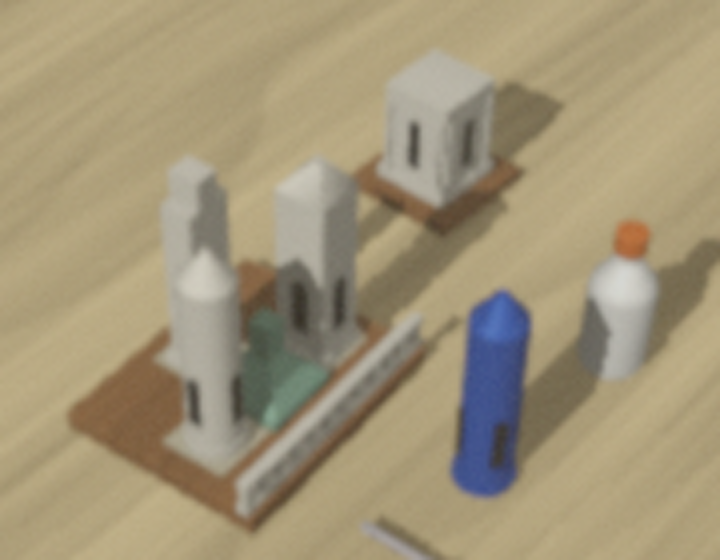

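Run:
```python
from h import *
np.set_printoptions(precision=4,suppress=True)
for n in ["scene","top","wrist"]:
    r=cam(n); M=cv2.Rodrigues(r["rvec"])[0]; print(n,"pos",-M.T@r["tvec"].ravel(),"fwd",M[2],"right",M[0])
s,p,Rt=tcp(); print(p,Rt.as_matrix())
print("cam in tool",Rt.inv().apply(-M.T@r["tvec"].ravel()-p),Rt.inv().apply(M[2]),Rt.inv().apply(M[0]))
r=cam("top")
hsv=cv2.cvtColor(r["pixels"],cv2.COLOR_RGB2HSV)
for n,b in dict(deck=(255,195,350,275),tower=(172,220,230,272),tray=(395,200,465,298)).items():
    h=hsv[b[1]:b[3],b[0]:b[2]]
    m=((h[...,0]<16)&(h[...,1]>110)&(h[...,2]<150)).astype(np.uint8)*255
    c=max(cv2.findContours(cv2.morphologyEx(m,cv2.MORPH_CLOSE,np.ones((3,3))),0,2)[0],key=cv2.contourArea).reshape(-1,2)+[b[0],b[1]]
    z={"deck":.015,"tower":.008,"tray":.018}[n]
    P=onz(r,c,z)[:,:2].astype(np.float32); print(n,len(c),cv2.minAreaRect(P*1000))
```

```text
scene pos [ 1.0511 -0.4916  0.7538] fwd [-0.4599  0.5123 -0.7253] right [ 0.7531  0.6578 -0.0129]
top pos [ 0.4279 -0.0012  1.0088] fwd [ 0.2012 -0.0001 -0.9795] right [ 0.0317 -0.9995  0.0066]
wrist pos [0.2139 0.6193 0.3838] fwd [ 0.2716 -0.1328 -0.9532] right [ 0.4388  0.8986 -0.0002]
[0.2849 0.5841 0.2386] [[-0.8988  0.4383 -0.0001]
 [ 0.4383  0.8988 -0.0003]
 [-0.     -0.0003 -1.    ]]
cam in tool [ 0.0792  0.0005 -0.1452] [-0.3023 -0.0001  0.9532] [-0.0006  1.     -0.0001]
deck 67 ((534.871337890625, 42.24676513671875), (136.57872009277344, 183.236083984375), 3.764739513397217)
tower 57 ((498.3609619140625, 293.167236328125), (91.05792236328125, 90.17244720458984), 88.64988708496094)
tray 63 ((507.3484802246094, -281.2557373046875), (196.16749572753906, 130.97491455078125), 0.8401757478713989)
```

```bash
python3 -m pendant '[[[-0.75,-0.55,-0.24],[0,0,-0.09]],[[-0.75,-0.55,-0.24],[0,0,-0.09]],[[-0.75,-0.55,-0.24],[0,0,-0.09]],[[-0.75,-0.55,-0.24],[0,0,-0.09]],[[-0.75,-0.55,-0.24],[0,0,-0.09]],[[-0.75,-0.55,-0.24],[0,0,-0.09]],[[-0.75,-0.55,-0.24],[0,0,-0.09]]]'
cat > go.py <<'E'
# usage: go.py x y z toolyaw_deg : prints shift/turn fractions from present pose; yaw = direction of tool y axis in world minus 90deg
import sys; from h import *
x,y,z,a=map(float,sys.argv[1:5]); s,p,Rt=tcp()
c,sn=np.cos(np.radians(a)),np.sin(np.radians(a))
T=R.from_matrix(np.array([[-c,-sn,0],[-sn,c,0],[0,0,-1]]))   # columns: x=(-c,-s), y=(-s,c), z=down
sh=Rt.inv().apply(np.array([x,y,z])-p)/.25
tn=(Rt.inv()*T).as_rotvec()/np.pi
print(f"t {s['t']:.1f} shift",np.round(sh,3).tolist(),"turn",np.round(tn,4).tolist(),"dist mm",np.round(np.linalg.norm(sh)*250,1))
E
python3 go.py .5 .17 .36 4
```

```text
t: 1.15
position: [0.3937, 0.378, 0.2992]
eef_rot: [0.0, 0.086, 0.996, 0.0]
force: [-0.5, 0.8, 0.5]
width: 0.088
t 1.1 shift [-0.562, -0.746, -0.244] turn [0.0003, 0.0002, -0.0773] dist mm 241.4
```

```bash
python3 -m pendant '[[[-0.56,-0.75,-0.25],[0,0,-0.077]],[[-0.56,-0.75,-0.25],[0,0,-0.077]],[[-0.56,-0.75,-0.25],[0,0,-0.077]],[[-0.56,-0.75,-0.25],[0,0,-0.077]],[[-0.56,-0.75,-0.25],[0,0,-0.077]],[[-0.56,-0.75,-0.25],[0,0,-0.077]],[[-0.56,-0.75,-0.25],[0,0,-0.077]]]'
python3 - <<'E'
from h import *
r=cam("wrist"); crop(r,"w1",0,0,640,400,1.25); np.save("w1.npy",r,allow_pickle=True)
E
```

```text
t: 1.85
position: [0.4992, 0.1702, 0.3613]
eef_rot: [0.0, -0.035, 0.999, 0.001]
force: [0.5, -0.1, 0.2]
width: 0.088
```

View pics/w1.png

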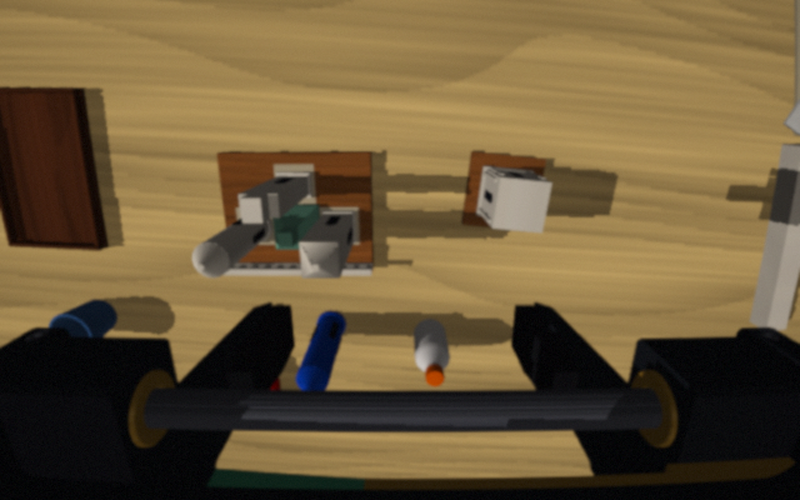

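```bash
cat > meas.py <<'E'
from h import *
np.set_printoptions(precision=4,suppress=True)
def woodmask(r):
    h=cv2.cvtColor(r["pixels"],cv2.COLOR_RGB2HSV); h=cv2.resize(h,None,fx=1,fy=1)
    return ((((h[...,0]<14)|(h[...,0]>172))&(h[...,1]>100)&(h[...,2]<170)).astype(np.uint8)*255)
E
python3 - <<'E'
from meas import *
r=np.load("w1.npy",allow_pickle=True).item()
m=woodmask(r); cv2.imwrite("pics/m1.png",m)
h=cv2.cvtColor(r["pixels"],cv2.COLOR_RGB2HSV)
for uv in [(185,140),(288,130),(240,150),(390,130),(380,170),(40,120),(330,100)]: print(uv,h[uv[1],uv[0]])
crop(r,"w1d",160,105,460,235,2.66)
E
```

```text
(185, 140) [ 13 197 105]
(288, 130) [ 13 199 104]
(240, 150) [20 28 55]
(390, 130) [ 12 190 106]
(380, 170) [ 14 110  81]
(40, 120) [ 10 197  62]
(330, 100) [ 20 126 168]
```

View pics/w1d.png

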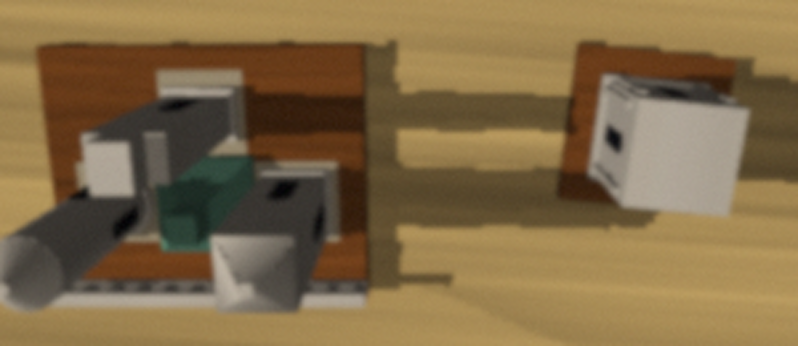

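View pics/m1.png

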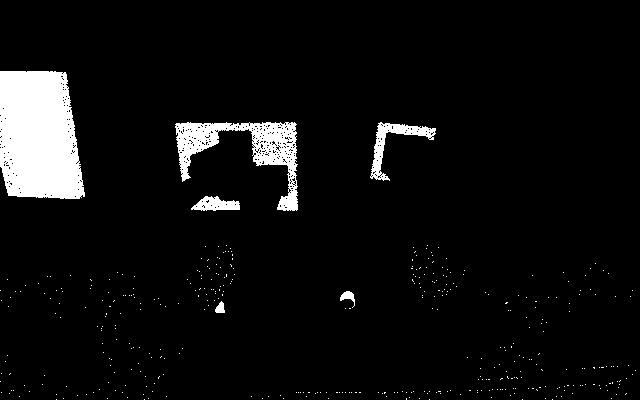

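```bash
cat >> meas.py <<'E'
def edge(r,p,q,z,w=5,n=40):
    """sub-pixel edge near segment p-q: max gradient along the normal, robust line; returns world pts on plane z"""
    g=cv2.GaussianBlur(cv2.cvtColor(r["pixels"],cv2.COLOR_RGB2LAB).astype(np.float32),(0,0),0.8)
    p,q=np.array(p,float),np.array(q,float); d=(q-p)/np.linalg.norm(q-p); nn=np.array([-d[1],d[0]])
    t=np.arange(-w,w+.01,.25); out=[]
    for f in np.linspace(0.08,.92,n):
        c=p+f*(q-p); P=c+t[:,None]*nn
        v=cv2.remap(g,P[:,0].astype(np.float32)[None],P[:,1].astype(np.float32)[None],1)[0]
        G=np.linalg.norm(np.gradient(v,axis=0),axis=1)
        i=G.argmax(); 
        if 1<i<len(t)-2: out.append(P[i])
    out=np.array(out,np.float32)
    vx,vy,x0,y0=cv2.fitLine(out,cv2.DIST_HUBER,0,.01,.01).ravel()
    d2=np.array([vx,vy]);o=np.array([x0,y0]); res=np.abs((out-o)@np.array([-vy,vx]))
    a=[o+d2*((np.array(e)-o)@d2) for e in (p,q)]
    W=onz(r,a,z)[:,:2]; u=W[1]-W[0]
    return W,np.degrees(np.arctan2(u[1],u[0])),np.median(res),a
def meet(A,B):
    l=lambda W:np.cross([*W[0],1],[*W[1],1]); x=np.cross(l(A),l(B)); return x[:2]/x[2]
E
python3 - <<'E'
from meas import *
r=np.load("w1.npy",allow_pickle=True).item()
E={}
f=lambda u,v:(160+u/2.66,105+v/2.66)
for n,p,q,z in [("dk_near",f(45,45),f(360,45),.015),("dk_R",f(40,50),f(55,190),.015),("dk_L",f(365,60),f(365,280),.015),
  ("tw_bnear",f(580,43),f(735,60),.008),("tw_bR",f(575,50),f(558,195),.008),
  ("tt_near",f(632,92),f(745,110),.09),("tt_far",f(630,203),f(725,213),.09),("tt_R",f(632,95),f(626,200),.09),("tt_L",f(746,110),f(730,210),.09)]:
    E[n]=edge(r,p,q,z); print(n,E[n][0].ravel(),"ang %.2f res %.2f"%E[n][1:3])
C=[meet(E[a][0],E[b][0]) for a,b in [("tt_near","tt_R"),("tt_R","tt_far"),("tt_far","tt_L"),("tt_L","tt_near")]]
print(np.array(C),np.mean(C,0),[np.linalg.norm(C[i]-C[i-1]) for i in range(4)])
print(meet(E["dk_near"][0],E["dk_R"][0]),meet(E["dk_near"][0],E["dk_L"][0]))
E
```

```text
dk_near [ 0.4687 -0.046   0.4575  0.1296] ang 93.65 res 0.14
dk_R [ 0.474  -0.0519  0.5541 -0.0464] ang 3.90 res 0.27
dk_L [0.4676 0.1336 0.597  0.1392] ang 2.47 res 0.15
tw_bnear [0.4484 0.2522 0.4514 0.3412] ang 88.03 res 0.19
tw_bR [0.4546 0.2497 0.5386 0.2477] ang -1.37 res 0.20
tt_near [0.4676 0.2654 0.47   0.3212] ang 87.54 res 0.27
tt_far [0.5231 0.272  0.5236 0.3202] ang 89.39 res 0.15
tt_R [0.4683 0.2689 0.5191 0.2665] ang -2.69 res 0.43
tt_L [0.4712 0.3233 0.5208 0.3215] ang -2.06 res 0.20
[[0.4678 0.2689]
 [0.523  0.2663]
 [0.5236 0.3214]
 [0.4701 0.3233]] [0.4961 0.295 ] [np.float64(0.05442560273192518), np.float64(0.05533813580942483), np.float64(0.05504839761512284), np.float64(0.05355709061552211)]
[ 0.4691 -0.0522] [0.4573 0.1332]
```

```bash
python3 - <<'E'
from meas import *
r=cam("top"); w=np.load("w1.npy",allow_pickle=True).item()
o=np.array([.553,.0462]);c,s=np.cos(np.radians(3.65)),np.sin(np.radians(3.65)); M=np.array([[c,-s],[s,c]])
for n,d in dict(pin=(0,52),tur=(0,-52),pier=(-52,0),roof=(0,0)).items():
    P=np.r_[o+M@(np.array(d)/1000),.165 if n!="roof" else .075]; print(n,P,"top",proj(r,P),"wrist",proj(w,P))
for a,b in [((275.8,219.6),(160+248/2.66,105+268/2.66)),((322.7,217),(160+30/2.66,105+270/2.66))]:
    c1,d1=rays(r,[a]);c2,d2=rays(w,[b]); A=np.c_[d1[0],-d2[0]]; k=np.linalg.lstsq(A,c2-c1,rcond=None)[0]
    print("tri",c1+k[0]*d1[0],c2+k[1]*d2[0])
E
python3 go.py .51 .05 .36 3.65
```

```text
pin [0.5497 0.0981 0.165 ] top [[272.8879 219.029 ]] wrist [[253.0924 212.9556]]
tur [ 0.5563 -0.0057  0.165 ] top [[320.9702 217.5606]] wrist [[161.1893 212.4274]]
pier [0.5011 0.0429 0.165 ] top [[297.4444 242.3801]] wrist [[201.9218 166.9372]]
roof [0.553  0.0462 0.075 ] top [[298.8166 223.896 ]] wrist [[228.4809 190.3822]]
tri [0.5523 0.0945 0.1398] [0.5503 0.0932 0.1393]
tri [ 0.5632 -0.0097  0.1292] [ 0.5619 -0.0104  0.129 ]
t 1.9 shift [-0.012, -0.489, 0.002] turn [0.0004, -0.0003, 0.0029] dist mm 122.3
```

```bash
python3 -m pendant '[[[0,-0.49,0],[0,0,0]],[[0,-0.49,0],[0,0,0]],[[0,-0.49,0],[0,0,0.003]],[[0,-0.49,0],[0,0,0.003]]]'
python3 - <<'E'
from h import *
r=cam("wrist"); np.save("w2.npy",r,allow_pickle=True); crop(r,"w2",230,90,470,240,3.3)
E
```

```text
t: 2.35
position: [0.5068, 0.0481, 0.3602]
eef_rot: [-0.001, -0.03, 1.0, 0.0]
force: [0.8, -0.1, 0.4]
width: 0.088
```

View pics/w2.png

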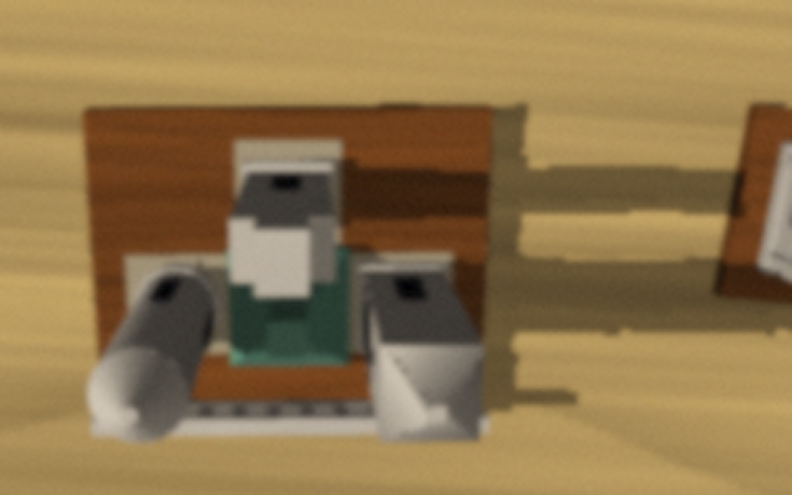

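Run:
```python
from meas import *
r=np.load("w2.npy",allow_pickle=True).item()
E={}
f=lambda u,v:(230+u/3.3,90+v/3.3)
for n,p,q,z in [("near",f(90,107),f(485,105),.015),("R",f(85,115),f(98,340),.015),("L",f(491,110),f(488,400),.015),("bal",f(100,433),f(480,432),.04),
 ("mkPn",f(235,140),f(342,140),.015),("mkPL",f(342,142),f(342,230),.015),("mkLn",f(365,254),f(450,254),.015),("mkLL",f(452,256),f(455,330),.015),("mkRn",f(126,255),f(180,255),.015),("mkRR",f(125,258),f(128,320),.015),
 ("pierTop_far",f(255,298),f(308,298),.165),("roof_far",f(235,362),f(345,362),.015),]:
    E[n]=edge(r,p,q,z,w=3); print(n,E[n][0].ravel(),"ang %.2f res %.2f"%E[n][1:3])
print(meet(E["near"][0],E["R"][0]),meet(E["near"][0],E["L"][0]))
print("mark corners P,L,R",meet(E["mkPn"][0],E["mkPL"][0]),meet(E["mkLn"][0],E["mkLL"][0]),meet(E["mkRn"][0],E["mkRR"][0]))
print("apex pin,tur",onz(r,[f(435,412),f(128,412)],.165), "pierblock",onz(r,[f(235,222),f(312,222),f(308,298),f(255,298)],.165))
t=cam("top"); crop(t,"t2",255,190,350,275,8)
for q in [(0.553,.046,.165),(.553,.098,.165),(.556,-.006,.165),(.501,.043,.165)]: print((proj(t,q)-[255,190])*8, (proj(r,q)-[230,90])*3.3)
```

```text
near [ 0.4685 -0.0484  0.4583  0.1271] ang 93.32 res 0.11
R [ 0.4739 -0.0522  0.5784 -0.0454] ang 3.69 res 0.24
L [0.4607 0.1301 0.5973 0.1398] ang 4.09 res 0.24
bal [ 0.616  -0.0387  0.6055  0.1369] ang 93.42 res 0.20
mkPn [0.4796 0.0167 0.4766 0.0646] ang 93.52 res 0.03
mkPL [0.479  0.0633 0.5189 0.0659] ang 3.74 res 0.72
mkLn [0.527  0.0788 0.5248 0.118 ] ang 93.21 res 0.06
mkLL [0.5283 0.1176 0.5619 0.1287] ang 18.22 res 0.21
mkRn [ 0.535  -0.0315  0.5335 -0.0065] ang 93.50 res 0.06
mkRR [ 0.5379 -0.0327  0.5677 -0.0318] ang 1.70 res 0.10
pierTop_far [0.514  0.0337 0.5131 0.0508] ang 93.10 res 0.07
roof_far [0.5866 0.0212 0.5835 0.0736] ang 93.43 res 0.03
[ 0.4688 -0.0525] [0.4582 0.1299]
mark corners P,L,R [0.4767 0.0632] [0.5249 0.1165] [ 0.5351 -0.0328]
apex pin,tur [[ 0.5509  0.0959  0.165 ]
 [ 0.5571 -0.0071  0.165 ]] pierblock [[0.4906 0.0262 0.165 ]
 [0.4891 0.0506 0.165 ]
 [0.5141 0.0509 0.165 ]
 [0.5151 0.0337 0.165 ]]
[[336.28   226.3922]] [[286.3042 409.5786]]
[[144.1294 220.1239]] [[440.5132 418.2402]]
[[528.8545 221.6564]] [[131.26   409.1669]]
[[339.1252 419.423 ]] [[285.9607 257.0888]]
```

View pics/t2.png

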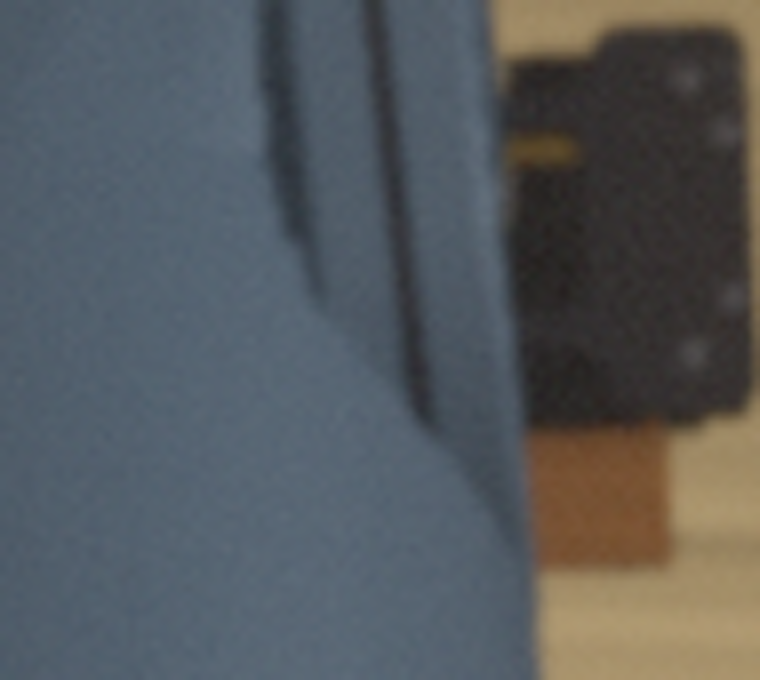

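```bash
python3 go.py .5568 -.0075 .111 3.4
python3 - <<'E'
from meas import *
r=np.load("w1.npy",allow_pickle=True).item()
for n,p,q in [("in",(8,195),(82,198)),("near",(3,71),(65,71)),("R",(67,74),(83,195))]:
    x=edge(r,p,q,.018,w=4); print(n,x[0].ravel(),x[1:3])
E
```

```text
t 2.5 shift [-0.186, -0.253, 0.996] turn [0.0007, -0.0006, 0.0023] dist mm 261.0
in [ 0.6052 -0.3403  0.6023 -0.2097] (np.float64(91.29427915465142), np.float32(0.120380156))
near [ 0.4063 -0.3073  0.4041 -0.2078] (np.float64(91.24670321431633), np.float32(0.17580566))
R [ 0.41   -0.2059  0.5931 -0.2023] (np.float64(1.1531439888252704), np.float32(0.15488374))
```

```bash
python3 -m pendant '[[[-0.186,-0.253,0],[0,0,0.002]],[[-0.186,-0.253,0.1],[0,0,0.002]],[[-0.186,-0.253,0.3],[0,0,0.002]],[[-0.186,-0.253,0.5],[0,0,0.002]],[[-0.186,-0.253,0.62],[0,0,0.002]],[[-0.186,-0.253,0.62],[0,0,0.002]]]'; python3 go.py .5568 -.0075 .111 3.4
python3 - <<'E'
from h import *
r=cam("wrist"); crop(r,"w3",0,0,640,400,1.25)
r=cam("scene"); crop(r,"s3",230,80,430,240,4)
E
```

```text
t: 3.05
position: [0.5539, -0.0044, 0.2005]
eef_rot: [-0.005, -0.032, 0.999, 0.002]
force: [-0.5, 0.1, -0.4]
width: 0.0886
t 3.0 shift [-0.015, -0.014, 0.358] turn [0.0011, -0.0034, 0.0017] dist mm 89.6
```

View pics/w3.png

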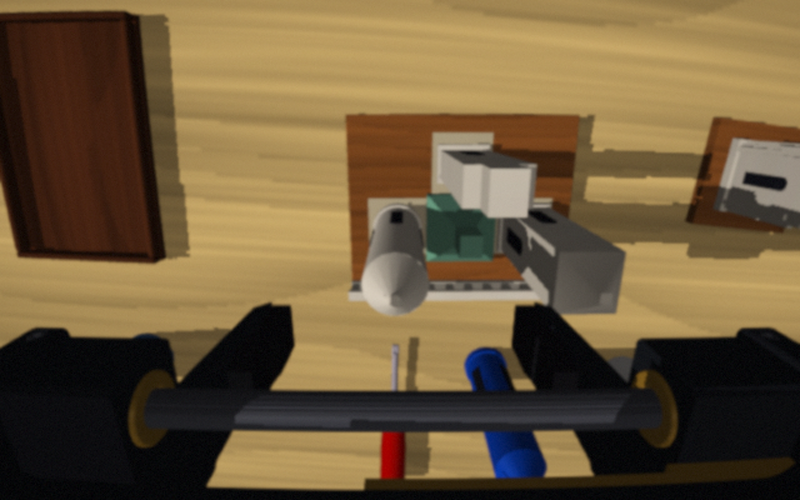

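View pics/s3.png

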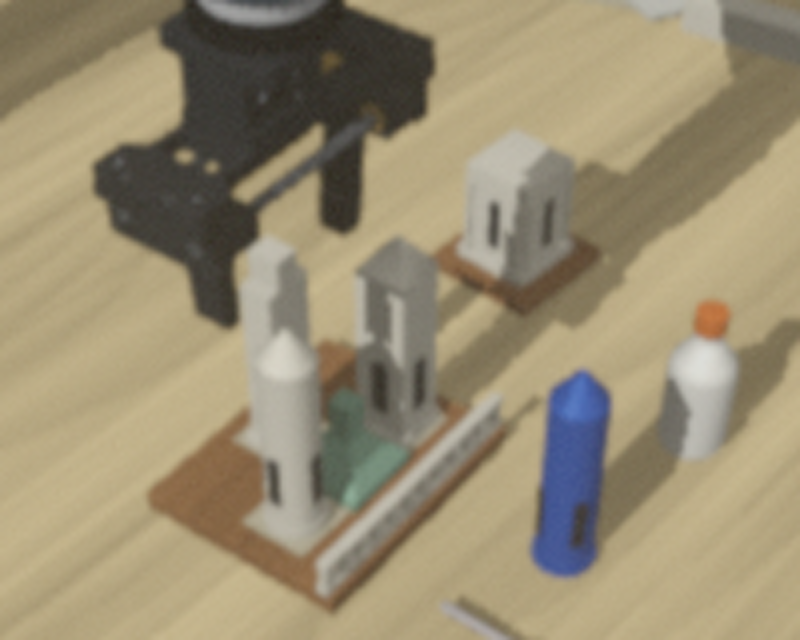

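```bash
python3 - <<'E'
from h import *
r=cam("wrist"); print(onz(r,[(395/1.25,299/1.25)],.165), proj(r,[.5568,-.0075,.165])*1.25)
E
python3 -m pendant '[[[-0.01,-0.01,0.15],[0,-0.003,0.002]],[[-0.015,-0.014,0.3],[0,-0.003,0.002]],[[-0.015,-0.014,0.358],[0,-0.003,0.002]],[[-0.015,-0.014,0.358],[0,-0.003,0.002]],[[-0.015,-0.014,0.358],[0,-0.003,0.002]]]'; python3 go.py .5568 -.0075 .111 3.4
```

```text
[[ 0.5634739  -0.00794114  0.165     ]] [[396.67181492 286.61846472]]
t: 3.7
position: [0.5637, -0.0088, 0.1189]
eef_rot: [0.006, -0.028, 1.0, 0.002]
force: [-0.1, 0.0, 0.8]
width: 0.0877
t 3.7 shift [0.028, 0.007, 0.031] turn [0.001, 0.004, -0.0009] dist mm 10.6
```

```bash
python3 -m pendant '[[[0.028,0.007,0.031],[0,0.004,-0.001]],[[0.028,0.007,0.031],[0,0.004,-0.001]],[[0.028,0.007,0.031],[0,0.004,-0.001]],[[0.028,0.007,0.031],[0,0.004,-0.001]]]'; python3 go.py .5568 -.0075 .111 3.4
python3 - <<'E'
from h import *
print(ctrl.read_state()["qd"])
r=cam("wrist"); crop(r,"w4",180,120,480,320,2.6)
E
```

```text
t: 4.1
position: [0.557, -0.0074, 0.1115]
eef_rot: [0.0, -0.03, 1.0, 0.002]
force: [-0.0, 0.3, -0.1]
width: 0.0881
t 4.1 shift [0.001, -0.0, 0.002] turn [0.001, 0.0003, 0.0001] dist mm 0.6
[ 7.34559594e-04  3.83012228e-03 -2.34819589e-05 -4.71636327e-04
 -6.30942395e-04 -3.75520031e-04 -3.27153479e-04]
```

View pics/w4.png

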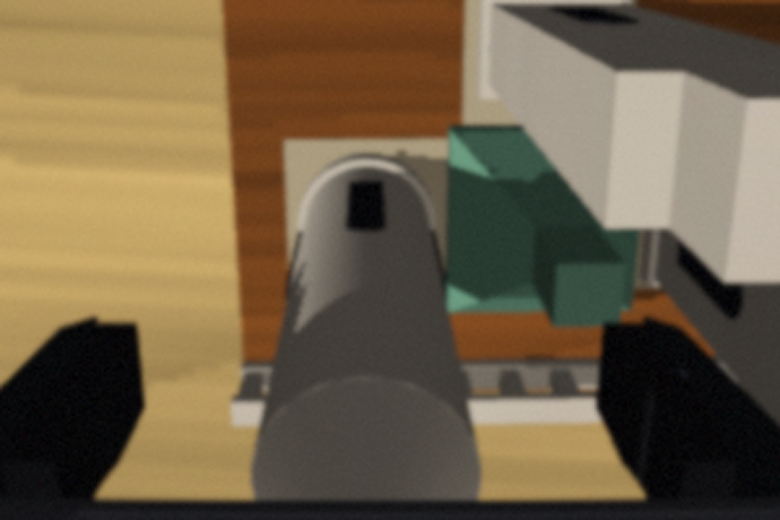

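```bash
python3 -m pendant '[[[0,0,0],[0,0,0]],[[0,0,0],[0,0,0]],[[0,0,0],[0,0,0]],[[0,0,0],[0,0,0]],[[0,0,0],[0,0,0]],[[0,0,0],[0,0,0]]]' 1
python3 go.py .5568 -.0075 .111 3.4
```

```text
t: 4.75
position: [0.557, -0.0075, 0.1114]
eef_rot: [0.0, -0.03, 1.0, 0.002]
force: [-0.9, 0.6, 0.4]
width: 0.0423
t 4.8 shift [0.001, -0.0, 0.002] turn [0.0009, 0.0002, 0.0001] dist mm 0.5
```

```bash
python3 -m pendant '[[[0,0,0],[0,0,0]],[[0,0,0],[0,0,0]],[[0,0,0],[0,0,0]]]' 1
python3 go.py .565 -.282 .1025 3.4
```

```text
t: 5.05
position: [0.5569, -0.0076, 0.1114]
eef_rot: [0.0, -0.03, 1.0, 0.001]
force: [0.5, 0.0, 0.5]
width: 0.0351
t 5.0 shift [0.033, -1.098, 0.033] turn [0.0009, 0.0002, 0.0] dist mm 274.7
```

```bash
python3 -m pendant '[[[0,0,-0.06],[0,0,0]],[[0,0,-0.14],[0,0,0]],[[0,0,-0.24],[0,0,0]],[[0,-0.1,-0.28],[0,0,0]],[[0,-0.24,-0.28],[0,0,0]],[[0.01,-0.4,-0.28],[0,0,0]],[[0.02,-0.56,-0.28],[0,0,0]],[[0.033,-0.72,-0.28],[0,0,0]],[[0.033,-0.86,-0.28],[0,0,0]],[[0.033,-0.94,-0.28],[0,0,0]],[[0.033,-0.98,-0.28],[0,0,0]],[[0.033,-1,-0.28],[0,0,0]]]'
python3 go.py .565 -.282 .1025 3.4
python3 - <<'E'
from h import *
r=cam("scene"); crop(r,"s5",130,80,430,320,2.5)
r=cam("top"); crop(r,"t5",230,140,470,300,3)
E
```

```text
t: 6.25
position: [0.5632, -0.2582, 0.1803]
eef_rot: [-0.0, -0.029, 1.0, 0.002]
force: [0.3, -0.1, -1.1]
width: 0.0351
t 6.2 shift [-0.002, -0.097, 0.311] turn [0.0011, -0.0, -0.0002] dist mm 81.4
```

View pics/s5.png

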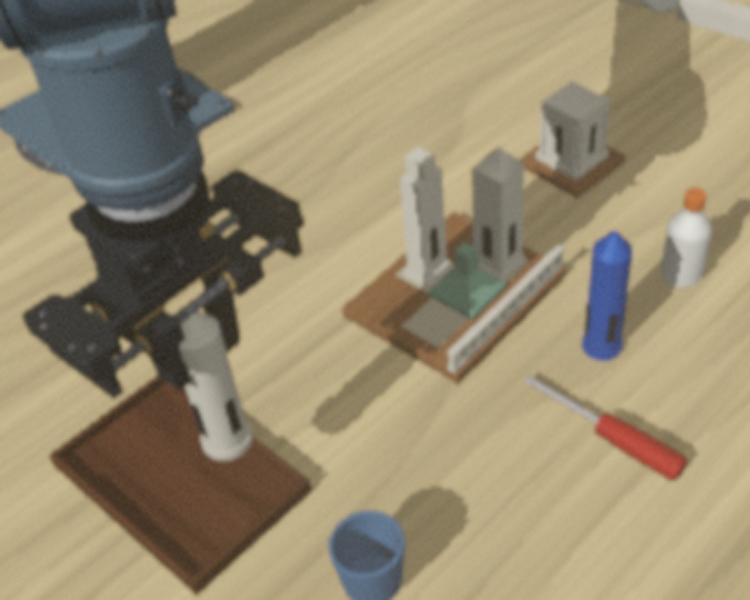

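```bash
python3 -m pendant '[[[-0.001,-0.05,0],[0,0,0]],[[-0.002,-0.097,0.1],[0,0,0]],[[-0.002,-0.097,0.2],[0,0,0]],[[-0.002,-0.097,0.27],[0,0,0]],[[-0.002,-0.097,0.295],[0,0,0]],[[-0.002,-0.097,0.303],[0,0,0]],[[-0.002,-0.097,0.308],[0,0,0]],[[-0.002,-0.097,0.308],[0,0,0]],[[-0.002,-0.097,0.308],[0,0,0]]]'
python3 go.py .565 -.282 .1025 3.4
```

```text
t: 7.25
position: [0.5661, -0.2813, 0.1042]
eef_rot: [0.001, -0.03, 1.0, 0.001]
force: [0.5, -0.0, -1.5]
width: 0.0354
t 7.2 shift [0.004, -0.003, 0.007] turn [0.0009, 0.0005, 0.0002] dist mm 2.2
```

```bash
python3 -m pendant '[[[0.004,-0.003,0.004],[0,0,0]],[[0.004,-0.003,0.008],[0,0,0]],[[0.004,-0.003,0.012],[0,0,0]],[[0.004,-0.003,0.012],[0,0,0]]]'
python3 go.py .565 -.282 .1025 3.4
```

```text
t: 7.65
position: [0.5658, -0.2825, 0.1024]
eef_rot: [0.002, -0.03, 1.0, 0.001]
force: [-1.9, 0.1, 5.8]
width: 0.0352
t 7.7 shift [0.003, 0.002, -0.0] turn [0.0007, 0.001, 0.0002] dist mm 1.0
```

```bash
python3 -m pendant '[[[0,0,-0.002],[0,0,0]],[[0,0,-0.002],[0,0,0]],[[0,0,-0.002],[0,0,0]],[[0,0,-0.002],[0,0,0]]]' -1
python3 -m pendant '[[[0,0,-0.04],[0,0,0]],[[0,0,-0.15],[0,0,0]],[[0,0,-0.3],[0,0,0]],[[0,0,-0.45],[0,0,0]],[[0,0,-0.5],[0,0,0]]]'
python3 - <<'E'
from h import *
r=cam("scene"); crop(r,"s6",130,80,430,320,2.5)
E
python3 go.py .5018 .0413 .24 3.4
```

```text
t: 8.05
position: [0.5657, -0.2825, 0.1028]
eef_rot: [0.002, -0.03, 1.0, 0.001]
force: [-0.3, -0.1, -0.0]
width: 0.0652
t: 8.55
position: [0.5672, -0.284, 0.2327]
eef_rot: [0.005, -0.03, 1.0, -0.0]
force: [0.4, -0.5, -0.3]
width: 0.0882
t 8.6 shift [0.184, 1.314, -0.031] turn [-0.0003, 0.003, 0.0001] dist mm 331.9
```

View pics/s6.png

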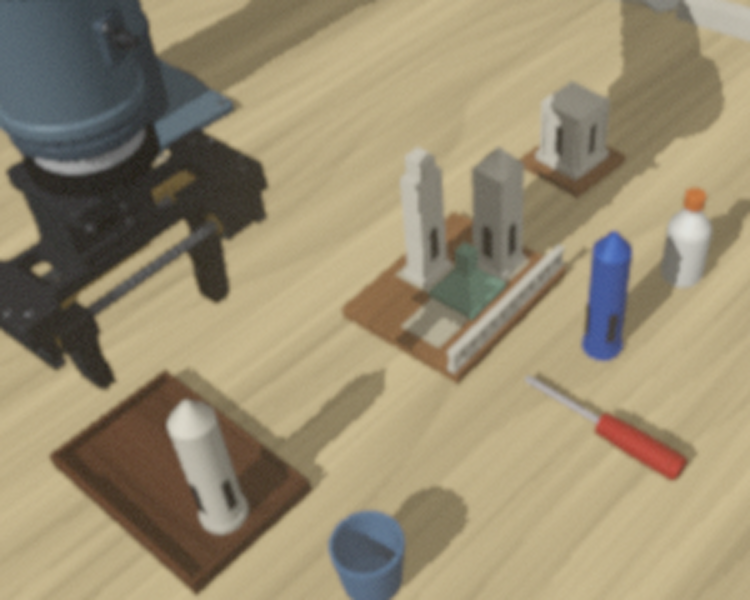

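```bash
python3 -m pendant '[[[0.02,0.15,-0.02],[0,0,0]],[[0.05,0.35,-0.02],[0,0,0]],[[0.09,0.55,-0.02],[0,0,0]],[[0.12,0.75,-0.02],[0,0,0]],[[0.16,0.95,-0.02],[0,0.002,0]],[[0.184,1,-0.03],[0,0.003,0]],[[0.184,1,-0.03],[0,0.003,0]]]'; python3 go.py .5018 .0413 .111 3.4
```

```text
t: 9.3
position: [0.5052, -0.0338, 0.2391]
eef_rot: [-0.001, -0.033, 0.999, 0.0]
force: [-0.5, -0.2, 0.2]
width: 0.0879
t 9.3 shift [-0.007, 0.301, 0.512] turn [0.0002, -0.0005, 0.0018] dist mm 148.5
```

```bash
python3 -m pendant '[[[0,0.15,0],[0,0,0.002]],[[-0.007,0.28,0],[0,0,0.002]],[[-0.007,0.301,0],[0,0,0.002]],[[-0.007,0.301,0.02],[0,0,0.002]],[[-0.007,0.301,0.12],[0,0,0.002]],[[-0.007,0.301,0.26],[0,0,0.002]],[[-0.007,0.301,0.38],[0,0,0.002]],[[-0.007,0.301,0.48],[0,0,0.002]],[[-0.007,0.301,0.512],[0,0,0.002]],[[-0.007,0.301,0.512],[0,0,0.002]],[[-0.007,0.301,0.512],[0,0,0.002]],[[-0.007,0.301,0.512],[0,0,0.002]]]'; python3 go.py .5018 .0413 .111 3.4;python3 - <<'E'
from h import *
r=cam("wrist"); crop(r,"w7",180,120,480,320,2.6)
E
```

```text
t: 10.5
position: [0.5029, 0.0411, 0.1123]
eef_rot: [0.0, -0.029, 1.0, 0.0]
force: [-0.3, 0.6, -0.9]
width: 0.0881
t 10.5 shift [0.004, 0.001, 0.005] turn [0.0002, 0.0002, -0.0004] dist mm 1.7
```

View pics/w7.png

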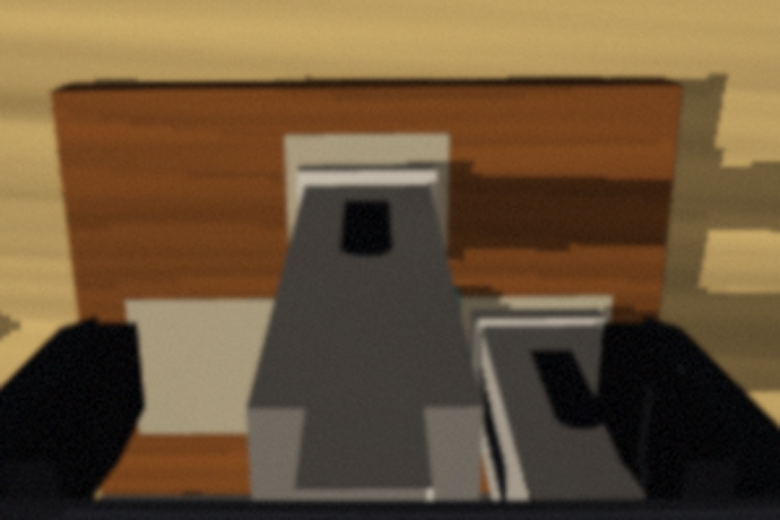

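```bash
python3 -m pendant '[[[0.003,0,0.004],[0,0,0]],[[0.003,0,0.004],[0,0,0]],[[0.003,0,0.004],[0,0,0]],[[0.003,0,0.004],[0,0,0]],[[0.003,0,0.004],[0,0,0]],[[0.003,0,0.004],[0,0,0]],[[0.003,0,0.004],[0,0,0]],[[0.003,0,0.004],[0,0,0]],[[0.003,0,0.004],[0,0,0]]]' 1; python3 go.py .445 -.282 .1025 3.4
```

```text
t: 11.45
position: [0.502, 0.0412, 0.1112]
eef_rot: [0.0, -0.029, 1.0, 0.0]
force: [-0.1, -0.5, 0.5]
width: 0.0358
t 11.4 shift [0.303, -1.277, 0.034] turn [0.0002, 0.0001, -0.0003] dist mm 328.3
```

```bash
python3 -m pendant '[[[0,0,-0.06],[0,0,0]],[[0,0,-0.14],[0,0,0]],[[0,0,-0.24],[0,0,0]],[[0.02,-0.1,-0.28],[0,0,0]],[[0.06,-0.24,-0.28],[0,0,0]],[[0.1,-0.4,-0.28],[0,0,0]],[[0.14,-0.56,-0.28],[0,0,0]],[[0.18,-0.72,-0.28],[0,0,0]],[[0.22,-0.86,-0.28],[0,0,0]],[[0.24,-0.94,-0.28],[0,0,0]],[[0.26,-0.98,-0.28],[0,0,0]],[[0.27,-1,-0.28],[0,0,0]]]'
python3 go.py .445 -.282 .1025 3.4
```

```text
t: 12.65
position: [0.4486, -0.2128, 0.1808]
eef_rot: [-0.0, -0.029, 1.0, 0.0]
force: [0.3, 0.2, -1.1]
width: 0.0359
t 12.7 shift [0.03, -0.276, 0.313] turn [0.0003, -0.0, -0.0006] dist mm 104.6
```

```bash
python3 -m pendant '[[[0.01,-0.12,0],[0,0,0]],[[0.03,-0.24,0],[0,0,0]],[[0.03,-0.276,0.05],[0,0,0]],[[0.03,-0.276,0.15],[0,0,0]],[[0.03,-0.276,0.24],[0,0,0]],[[0.03,-0.276,0.29],[0,0,0]],[[0.03,-0.276,0.305],[0,0,0]],[[0.03,-0.276,0.309],[0,0,0]],[[0.03,-0.276,0.309],[0,0,0]],[[0.03,-0.276,0.312],[0,0,0]],[[0.03,-0.276,0.315],[0,0,0]]]'
python3 go.py .445 -.282 .1025 3.4
python3 - <<'E'
from h import *
r=cam("scene"); crop(r,"s8",130,80,430,320,2.5)
E
```

```text
t: 13.75
position: [0.4456, -0.2823, 0.1027]
eef_rot: [0.001, -0.029, 1.0, 0.0]
force: [0.2, 0.3, -1.2]
width: 0.0355
t 13.8 shift [0.002, 0.001, 0.001] turn [0.0001, 0.0004, -0.0006] dist mm 0.7
```

View pics/s8.png

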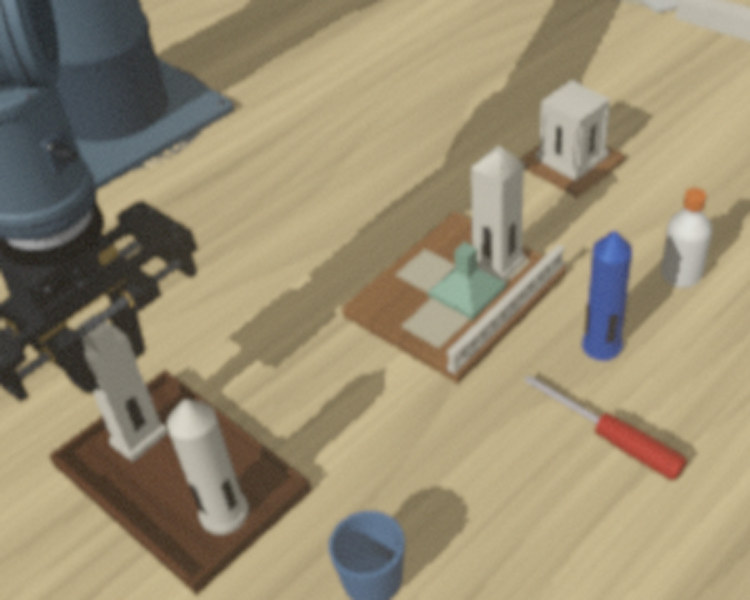

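```bash
python3 -m pendant '[[[0.002,0.001,0.003],[0,0,0]],[[0.002,0.001,0.005],[0,0,0]],[[0.002,0.001,0.005],[0,0,0]]]'
python3 -m pendant '[[[0,0,-0.001],[0,0,0]],[[0,0,-0.001],[0,0,0]],[[0,0,-0.001],[0,0,0]],[[0,0,-0.001],[0,0,0]]]' -1
python3 -m pendant '[[[0,0,-0.04],[0,0,0]],[[0,0,-0.15],[0,0,0]],[[0,0,-0.3],[0,0,0]],[[0,0,-0.45],[0,0,0]],[[0,0,-0.53],[0,0,0]]]'
python3 go.py .5505 .0961 .24 3.4
```

```text
t: 14.1
position: [0.4455, -0.2823, 0.1022]
eef_rot: [0.001, -0.029, 1.0, 0.0]
force: [-0.9, 1.2, 8.1]
width: 0.0358
t: 14.5
position: [0.4454, -0.2822, 0.1023]
eef_rot: [0.001, -0.029, 1.0, 0.0]
force: [0.7, 0.5, -0.0]
width: 0.0654
t: 15.0
position: [0.4461, -0.2831, 0.2385]
eef_rot: [0.003, -0.028, 1.0, -0.001]
force: [0.6, -0.3, -0.6]
width: 0.0884
t 15.0 shift [-0.503, 1.49, -0.006] turn [-0.0006, 0.0018, -0.0008] dist mm 393.3
```

```bash
python3 -m pendant '[[[-0.05,0.15,-0.01],[0,0,0]],[[-0.1,0.34,-0.01],[0,0,0]],[[-0.17,0.53,-0.01],[0,0,0]],[[-0.23,0.72,-0.01],[0,0.001,0]],[[-0.3,0.9,-0.01],[0,0.001,0]],[[-0.36,1,-0.01],[0,0.002,0]],[[-0.43,1,-0.01],[0,0.002,0]]]'; python3 go.py .5505 .0961 .111 3.4
```

```text
t: 15.7
position: [0.5394, -0.022, 0.2417]
eef_rot: [-0.0, -0.032, 0.999, 0.0]
force: [0.5, 0.4, -0.3]
width: 0.0877
t 15.7 shift [-0.075, 0.469, 0.523] turn [0.0001, -0.0002, 0.0015] dist mm 176.5
```

```bash
python3 -m pendant '[[[-0.02,0.15,0],[0,0,0.0015]],[[-0.06,0.33,0],[0,0,0.0015]],[[-0.075,0.45,0],[0,0,0.0015]],[[-0.075,0.469,0],[0,0,0.0015]],[[-0.075,0.469,0.03],[0,0,0.0015]],[[-0.075,0.469,0.14],[0,0,0.0015]],[[-0.075,0.469,0.28],[0,0,0.0015]],[[-0.075,0.469,0.4],[0,0,0.0015]],[[-0.075,0.469,0.49],[0,0,0.0015]],[[-0.075,0.469,0.523],[0,0,0.0015]],[[-0.075,0.469,0.523],[0,0,0.0015]],[[-0.075,0.469,0.523],[0,0,0.0015]]]'; python3 go.py .5505 .0961 .111 3.4;python3 - <<'E'
from h import *
r=cam("wrist"); crop(r,"w9",180,120,480,320,2.6)
E
```

```text
t: 16.9
position: [0.5513, 0.0953, 0.112]
eef_rot: [0.0, -0.029, 1.0, -0.0]
force: [0.9, 0.1, 0.5]
width: 0.0879
t 16.9 shift [0.003, 0.003, 0.004] turn [-0.0, 0.0003, -0.0004] dist mm 1.5
```

View pics/w9.png

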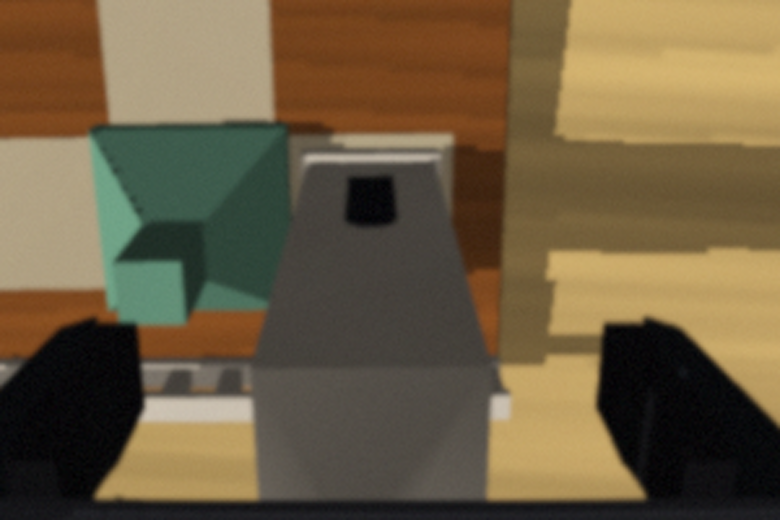

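```bash
python3 -m pendant '[[[0.002,0.003,0.003],[0,0,0]],[[0.003,0.003,0.003],[0,0,0]],[[0.003,0.003,0.003],[0,0,0]],[[0.003,0.003,0.003],[0,0,0]],[[0.003,0.003,0.003],[0,0,0]],[[0.003,0.003,0.003],[0,0,0]],[[0.003,0.003,0.003],[0,0,0]],[[0.003,0.003,0.003],[0,0,0]],[[0.003,0.003,0.003],[0,0,0]]]' 1; python3 go.py .505 -.282 .1025 3.4
```

```text
t: 17.85
position: [0.5507, 0.0964, 0.1115]
eef_rot: [0.001, -0.029, 1.0, 0.0]
force: [0.2, -0.2, -0.7]
width: 0.0355
t 17.9 shift [0.271, -1.5, 0.035] turn [0.0001, 0.0004, -0.0003] dist mm 381.2
```

```bash
python3 -m pendant '[[[0,0,-0.06],[0,0,0]],[[0,0,-0.16],[0,0,0]],[[0,0,-0.3],[0,0,0]],[[0,0,-0.44],[0,0,0]],[[0.02,-0.1,-0.54],[0,0,0]],[[0.04,-0.22,-0.58],[0,0,0]],[[0.07,-0.36,-0.58],[0,0,0]],[[0.1,-0.52,-0.58],[0,0,0]],[[0.13,-0.68,-0.58],[0,0,0]],[[0.16,-0.82,-0.58],[0,0,0]],[[0.18,-0.92,-0.58],[0,0,0]],[[0.2,-1,-0.58],[0,0,0]]]'
python3 go.py .505 -.282 .1025 3.4
```

```text
t: 19.05
position: [0.5143, -0.1582, 0.2561]
eef_rot: [0.0, -0.028, 1.0, -0.0]
force: [0.4, -0.1, -1.7]
width: 0.0358
t 19.1 shift [0.065, -0.492, 0.614] turn [-0.0, 0.0002, -0.001] dist mm 197.5
```

```bash
python3 -m pendant '[[[0.02,-0.13,0],[0,0,0]],[[0.04,-0.28,0],[0,0,0]],[[0.055,-0.4,0],[0,0,0]],[[0.065,-0.47,0],[0,0,0]],[[0.065,-0.492,0],[0,0,0]],[[0.065,-0.492,0.02],[0,0,0]],[[0.065,-0.492,0.1],[0,0,0]],[[0.065,-0.492,0.2],[0,0,0]],[[0.065,-0.492,0.3],[0,0,0]],[[0.065,-0.492,0.4],[0,0,0]],[[0.065,-0.492,0.48],[0,0,0]],[[0.065,-0.492,0.5],[0,0,0]]]'
python3 go.py .505 -.282 .1025 3.4
```

```text
t: 20.25
position: [0.5041, -0.279, 0.1285]
eef_rot: [-0.002, -0.029, 1.0, 0.002]
force: [0.3, -0.0, -1.8]
width: 0.0357
t 20.2 shift [-0.003, -0.013, 0.104] turn [0.001, -0.001, -0.0002] dist mm 26.2
```

```bash
python3 -m pendant '[[[-0.003,-0.013,0.04],[0,0,0]],[[-0.003,-0.013,0.07],[0,0,0]],[[-0.003,-0.013,0.09],[0,0,0]],[[-0.003,-0.013,0.1],[0,0,0]],[[-0.003,-0.013,0.104],[0,0,0]],[[-0.003,-0.013,0.106],[0,0,0]],[[-0.003,-0.013,0.107],[0,0,0]],[[-0.003,-0.013,0.107],[0,0,0]]]'
python3 go.py .505 -.282 .1025 3.4
```

```text
t: 21.05
position: [0.5052, -0.2822, 0.1025]
eef_rot: [-0.001, -0.029, 1.0, 0.001]
force: [-1.3, -0.1, 5.1]
width: 0.0356
t 21.1 shift [0.001, 0.001, -0.0] turn [0.0009, -0.0007, -0.0002] dist mm 0.4
```

Contact felt at the expected height; release and rise.

```bash
python3 -m pendant '[[[0,0,-0.001],[0,0,0]],[[0,0,-0.001],[0,0,0]],[[0,0,-0.001],[0,0,0]],[[0,0,-0.001],[0,0,0]]]' -1
python3 -m pendant '[[[0,0,-0.04],[0,0,0]],[[0,0,-0.15],[0,0,0]],[[0,0,-0.3],[0,0,0]],[[0,0,-0.45],[0,0,0]],[[0,0,-0.53],[0,0,0]]]'
python3 - <<'E'
from h import *
r=cam("scene"); crop(r,"s10",130,80,430,320,2.5)
r=cam("top"); crop(r,"t10",170,140,470,300,2.6);np.save("t10.npy",r,allow_pickle=True)
E
python3 go.py .48 .26 .33 -2
```

```text
t: 21.45
position: [0.5053, -0.2823, 0.1026]
eef_rot: [-0.001, -0.029, 1.0, 0.001]
force: [0.8, 0.4, 0.7]
width: 0.0654
t: 21.95
position: [0.5067, -0.2835, 0.2391]
eef_rot: [0.001, -0.029, 1.0, 0.0]
force: [-0.4, 0.3, -0.1]
width: 0.0883
t 22.1 shift [-0.019, 2.178, -0.364] turn [-0.0, 0.0012, 0.0297] dist mm 552.0
```

View pics/s10.png

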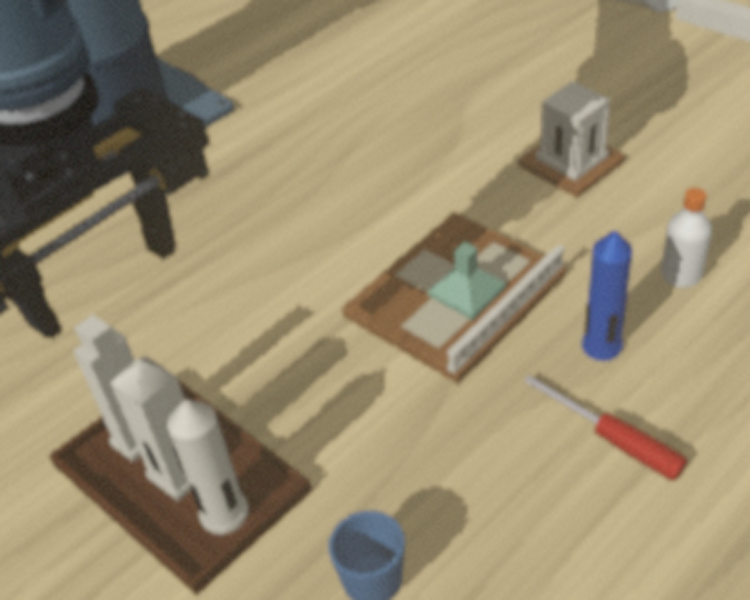

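View pics/t10.png

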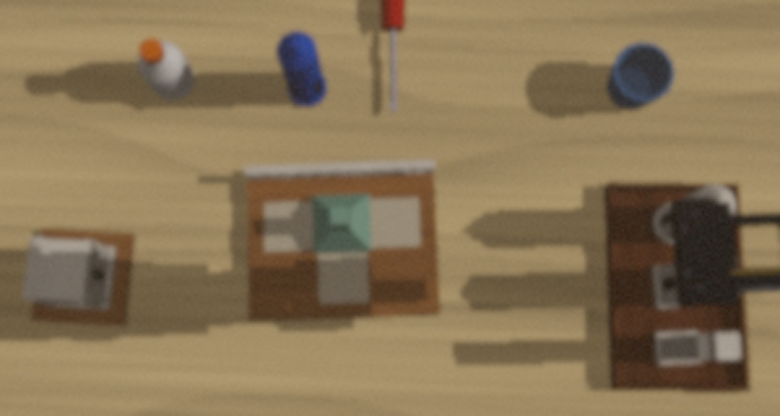

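```bash
python3 -m pendant '[[[0,0.15,-0.1],[0,0,0]],[[0,0.34,-0.15],[0,0,0.005]],[[0,0.53,-0.2],[0,0,0.01]],[[0,0.72,-0.25],[0,0,0.01]],[[0,0.9,-0.28],[0,0,0.015]],[[0,1,-0.3],[0,0,0.02]],[[0,1,-0.35],[0,0,0.02]],[[0,1,-0.36],[0,0,0.02]]]'; python3 go.py .475 .27 .33 -2
```

```text
t: 22.85
position: [0.4928, -0.0344, 0.3299]
eef_rot: [0.002, 0.002, 1.0, -0.0]
force: [0.2, -0.7, -0.0]
width: 0.0883
t 22.9 shift [0.075, 1.217, -0.001] turn [-0.0001, 0.0015, 0.0101] dist mm 304.9
```

```bash
python3 -m pendant '[[[0,0.15,0],[0,0,0.005]],[[0.02,0.34,0],[0,0,0.01]],[[0.04,0.53,0],[0,0,0.01]],[[0.06,0.72,0],[0,0,0.01]],[[0.07,0.88,0],[0,0,0.01]],[[0.075,0.96,0],[0,0,0.01]],[[0.075,1,0],[0,0,0.01]],[[0.075,1,0],[0,0.001,0.01]],[[0.075,1,0],[0,0.001,0.01]],[[0.075,1,0],[0,0.001,0.01]]]'; python3 go.py .475 .27 .33 -2
python3 - <<'E'
from h import *
print(np.abs(ctrl.read_state()["qd"]).max())
r=cam("wrist"); crop(r,"w11",60,60,480,270,1.9);np.save("w11.npy",r,allow_pickle=True)
E
```

```text
t: 23.85
position: [0.4755, 0.2136, 0.3296]
eef_rot: [0.001, 0.019, 1.0, -0.001]
force: [-0.8, -0.2, -0.1]
width: 0.088
t 23.9 shift [0.01, 0.225, -0.002] turn [-0.0003, 0.0006, -0.0009] dist mm 56.4
0.008187315089810479
```

View pics/w11.png

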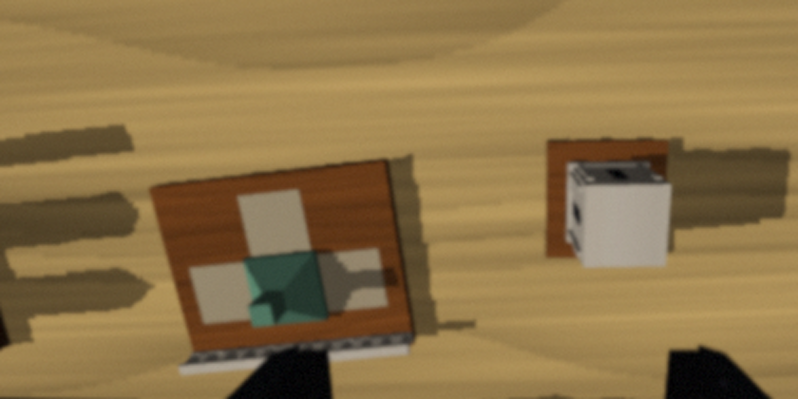

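```bash
cat > tw.py <<'E'
from meas import *
def tower(r,cs,z=.09,w=4):
    N=["near","L","far","R"]; E=[edge(r,cs[i],cs[(i+1)%4],z,w) for i in range(4)]
    C=np.array([meet(E[i-1][0],E[i][0]) for i in range(4)])
    a=[(e[1]+45)%90-45 for e in E]
    print("angs",np.round(a,2),"res",[round(float(e[2]),2) for e in E],"side mm",np.round([np.linalg.norm(C[i]-C[i-1])*1000 for i in range(4)],1),"centre",C.mean(0)); return C
E
python3 - <<'E'
from tw import *
r=np.load("w11.npy",allow_pickle=True).item()
f=lambda u,v:(60+u/1.9,60+v/1.9)
print("tower top"); tower(r,[f(582,183),f(669,183),f(665,265),f(583,267)])
print("marks at z15: front"); tower(r,[f(239,195),f(300,189),f(311,250),f(247,258)],.015)
print("deck edges"); 
n=edge(r,f(155,186),f(385,161),.015);R_=edge(r,f(152,190),f(190,345),.015);L=edge(r,f(387,165),f(412,335),.015)
print(n[1],R_[1],L[1],meet(n[0],R_[0]),meet(n[0],L[0]))
print("base near,R z8"); a=edge(r,f(548,142),f(667,142),.008);b=edge(r,f(547,145),f(547,255),.008); print(a[1],b[1],meet(a[0],b[0]))
E
```

```text
tower top
angs [-1.54 -1.32  0.4  -3.3 ] res [0.13, 0.28, 0.22, 1.01] side mm [55.5 55.4 53.5 57.3] centre [0.496 0.294]
marks at z15: front
angs [3.56 4.46 4.92 4.14] res [0.17, 0.15, 0.22, 0.16] side mm [48.8 48.3 47.6 48.6] centre [0.5025 0.0412]
deck edges
93.85970930746818 3.784675986805111 3.786762369476235 [ 0.4686 -0.0522] [0.4561 0.1334]
base near,R z8
88.40977815708504 -1.8240662238752359 [0.4479 0.2518]
```

```bash
python3 go.py .47 .294 .24 -1.7;  python3 -m pendant '[[[0.02,0.12,0.1],[0,0,0]],[[0.03,0.25,0.25],[0,0,-0.002]],[[0.032,0.322,0.34],[0,0,-0.003]],[[0.032,0.322,0.356],[0,0,-0.003]],[[0.032,0.322,0.356],[0,0,-0.003]],[[0.032,0.322,0.356],[0,0,-0.003]],[[0.032,0.322,0.356],[0,0,-0.003]]]'
python3 - <<'E'
from h import *
print(np.abs(ctrl.read_state()["qd"]).max())
r=cam("wrist"); crop(r,"w12",220,90,420,240,4);np.save("w12.npy",r,allow_pickle=True)
E
```

```text
t 23.9 shift [0.034, 0.32, 0.358] turn [-0.0002, 0.0006, -0.0025] dist mm 120.3
t: 24.6
position: [0.4717, 0.2936, 0.2421]
eef_rot: [0.002, 0.015, 1.0, 0.0]
force: [0.6, -1.5, 0.5]
width: 0.0883
0.007347209299868474
```

View pics/w12.png

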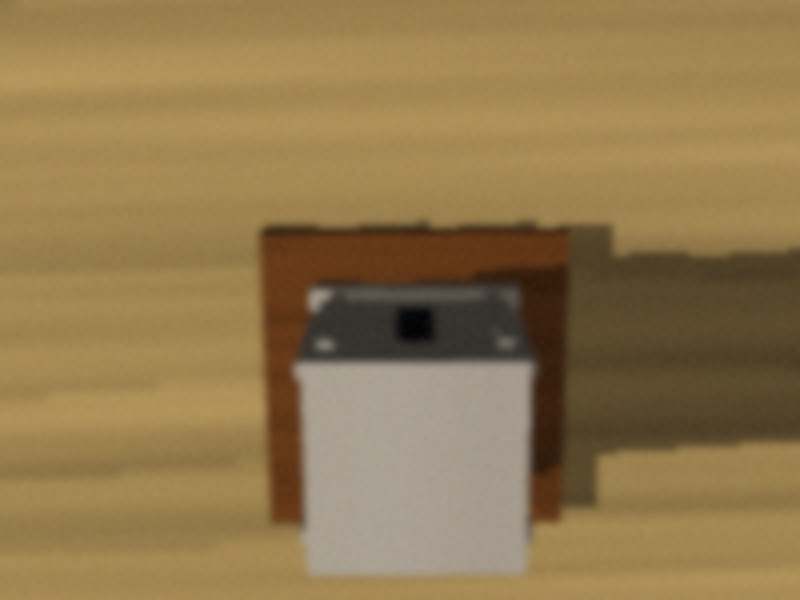

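```bash
python3 - <<'E'
from tw import *
r=np.load("w12.npy",allow_pickle=True).item()
f=lambda u,v:(220+u/4,90+v/4)
print("top",tower(r,[f(300,362),f(533,362),f(526,573),f(310,573)],.09,3))
print("base z8"); a=edge(r,f(265,231),f(565,232),.008,3);b=edge(r,f(264,235),f(273,518),.008,3);c=edge(r,f(566,235),f(560,518),.008,3)
print(a[1],b[1],c[1],meet(a[0],b[0]),meet(a[0],c[0]))
E
python3 go.py .555 .0442 .30 3.4
```

```text
angs [-1.08 -2.45 -1.48 -1.13] res [0.21, 0.32, 0.16, 0.19] side mm [54.8 55.1 55.2 53.8] centre [0.4959 0.2952]
top [[0.4679 0.2685]
 [0.4689 0.3237]
 [0.5241 0.3213]
 [0.5227 0.2675]]
base z8
88.0765713351914 -1.0655728203597108 -1.378452651181808 [0.4474 0.2513] [0.4505 0.3414]
t 24.6 shift [-0.364, -0.988, -0.231] turn [0.0, 0.0012, -0.0284] dist mm 269.5
```

```bash
python3 -m pendant '[[[-0.06,-0.14,-0.05],[0,0,-0.007]],[[-0.12,-0.32,-0.05],[0,0,-0.014]],[[-0.18,-0.5,-0.05],[0,0,-0.02]],[[-0.24,-0.68,-0.05],[0,0,-0.025]],[[-0.28,-0.84,-0.05],[0,0.001,-0.028]],[[-0.29,-0.94,-0.05],[0,0.001,-0.028]],[[-0.29,-0.98,-0.05],[0,0.001,-0.028]],[[-0.29,-0.988,-0.05],[0,0.001,-0.028]],[[-0.29,-0.988,-0.05],[0,0.001,-0.028]],[[-0.29,-0.988,-0.05],[0,0.001,-0.028]]]'
python3 - <<'E'
from h import *
print(np.abs(ctrl.read_state()["qd"]).max())
r=cam("wrist"); crop(r,"w13",200,70,440,250,3.3);np.save("w13.npy",r,allow_pickle=True)
E
```

```text
t: 25.65
position: [0.5364, 0.0468, 0.2548]
eef_rot: [0.0, -0.03, 1.0, 0.0]
force: [0.5, 0.3, -0.4]
width: 0.0881
0.0036578063750337063
```

View pics/w13.png

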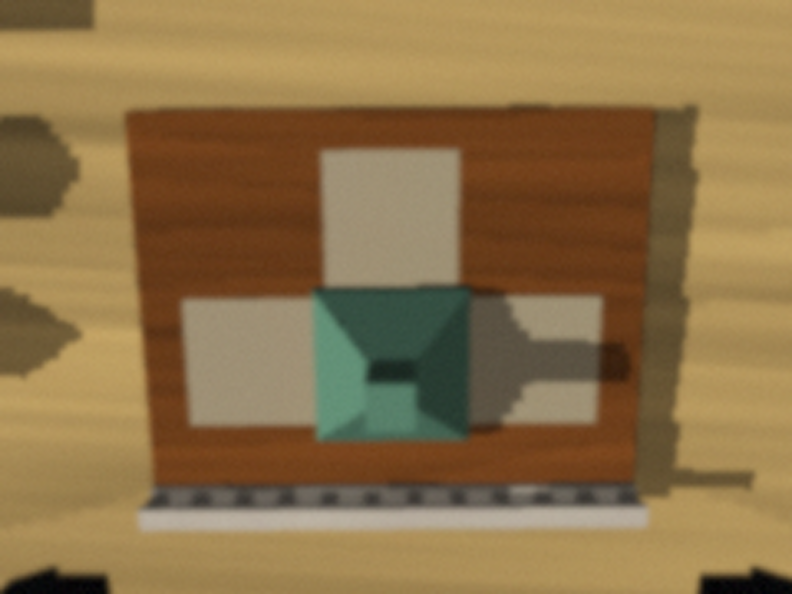

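Run:
```python
from tw import *
r=np.load("w13.npy",allow_pickle=True).item()
f=lambda u,v:(200+u/3.3,70+v/3.3)
print("roof z23",tower(r,[f(316,290),f(467,290),f(468,440),f(317,440)],.023,3))
print("roof z15 near", edge(r,f(316,290),f(467,290),.015,3)[0])
print("finial top z75",tower(r,[f(367,384),f(417,384),f(417,432),f(366,432)],.075,2))
print("front mark");tower(r,[f(320,150),f(460,150),f(460,285),f(323,285)],.015,3)
a=edge(r,f(185,300),f(310,298),.015,3);b=edge(r,f(183,300),f(190,425),.015,3);c=edge(r,f(190,425),f(315,424),.015,3)
print("R mark corners",meet(a[0],b[0]),meet(c[0],b[0]))
a=edge(r,f(520,295),f(601,294),.015,3);b=edge(r,f(602,297),f(598,340),.015,3);c=edge(r,f(525,422),f(598,423),.015,3)
print("L mark corners",meet(a[0],b[0]),meet(c[0],b[0]))
```

```text
angs [5.38 4.51 3.06 4.36] res [0.21, 0.12, 0.1, 0.28] side mm [56.6 55.3 58.9 55.5] centre [0.554  0.0445]
roof z23 [[0.5278 0.0147]
 [0.5226 0.0698]
 [0.5813 0.0744]
 [0.5843 0.019 ]]
roof z15 near [[0.5291 0.0162]
 [0.524  0.0702]]
angs [3.33 3.78 3.44 3.21] res [0.03, 0.24, 0.0, 0.25] side mm [18.4 15.9 18.4 16. ] centre [0.5552 0.0447]
finial top z75 [[0.5465 0.0362]
 [0.5456 0.0521]
 [0.564  0.0533]
 [0.5649 0.0373]]
front mark
angs [3.3  4.08 5.48 4.48] res [0.08, 0.11, 0.25, 0.18] side mm [48.9 48.4 47.1 48.1] centre [0.5026 0.0409]
R mark corners [ 0.5363 -0.0335] [ 0.5836 -0.0298]
L mark corners [0.5258 0.119 ] [0.5733 0.1216]
```

```bash
python3 go.py .5548 .0445 .050 3.6
```

```text
t 25.7 shift [-0.072, -0.014, 0.819] turn [0.0002, 0.0003, -0.0006] dist mm 205.6
```

```bash
python3 -m pendant '[[[-0.04,-0.01,0.05],[0,0,0]],[[-0.072,-0.014,0.15],[0,0,0]],[[-0.072,-0.014,0.28],[0,0,-0.0006]],[[-0.072,-0.014,0.4],[0,0,-0.0006]],[[-0.072,-0.014,0.5],[0,0,-0.0006]],[[-0.072,-0.014,0.58],[0,0,-0.0006]],[[-0.072,-0.014,0.62],[0,0,-0.0006]],[[-0.072,-0.014,0.64],[0,0,-0.0006]],[[-0.072,-0.014,0.64],[0,0,-0.0006]],[[-0.072,-0.014,0.64],[0,0,-0.0006]]]'; python3 go.py .5548 .0445 .050 3.6;python3 - <<'E'
from h import *
r=cam("wrist"); crop(r,"w14",180,100,480,320,2.6)
E
```

```text
t: 26.7
position: [0.5555, 0.0447, 0.0957]
eef_rot: [0.001, -0.031, 1.0, 0.0]
force: [-0.1, 0.0, -0.1]
width: 0.088
t 26.7 shift [0.003, -0.001, 0.183] turn [0.0003, 0.0007, 0.0001] dist mm 45.7
```

View pics/w14.png

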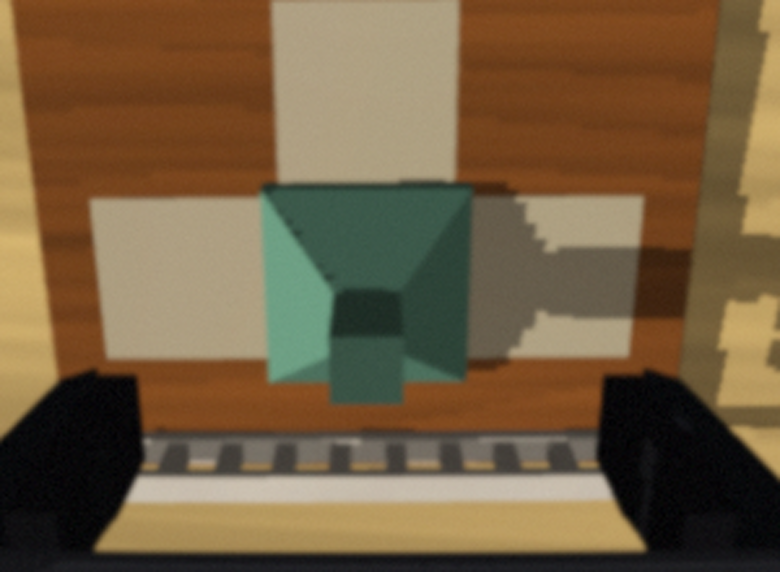

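Run:
```python
from tw import *
r=cam("wrist"); f=lambda u,v:(180+u/2.6,100+v/2.6)
tower(r,[f(331,337),f(404,337),f(403,402),f(331,402)],.075,2)
tower(r,[f(263,187),f(470,187),f(465,382),f(269,382)],.023,3)
```

```text
angs [4.13 2.93 5.44 2.81] res [0.11, 0.17, 0.36, 0.07] side mm [16.3 15.7 16.  15.8] centre [0.5542 0.0445]
angs [3.84 3.94 3.6  3.9 ] res [0.1, 0.19, 0.21, 0.2] side mm [57.7 55.7 57.9 55.8] centre [0.5536 0.0446]
```

```bash
python3 -m pendant '[[[0.003,-0.001,0.06],[0,0,0]],[[0.003,-0.001,0.12],[0,0,0]],[[0.003,-0.001,0.16],[0,0,0]],[[0.003,-0.001,0.178],[0,0,0]],[[0.003,-0.001,0.183],[0,0,0]],[[0.003,-0.001,0.183],[0,0,0]],[[0.003,-0.001,0.183],[0,0,0]],[[0.003,-0.001,0.183],[0,0,0]]]'; python3 go.py .5548 .0445 .050 3.6
```

```text
t: 27.6
position: [0.5552, 0.0443, 0.0504]
eef_rot: [0.002, -0.031, 1.0, 0.0]
force: [0.5, 0.7, -0.4]
width: 0.0881
t 27.6 shift [0.002, 0.001, 0.002] turn [0.0003, 0.0011, -0.0001] dist mm 0.6
```

```bash
python3 -m pendant '[[[0.004,0.001,0.002],[0,0.001,0]],[[0.004,0.001,0.002],[0,0.001,0]],[[0.004,0.001,0.002],[0,0.001,0]],[[0.004,0.001,0.002],[0,0.001,0]],[[0.004,0.001,0.002],[0,0.001,0]],[[0.004,0.001,0.002],[0,0.001,0]],[[0.004,0.001,0.002],[0,0.001,0]],[[0.004,0.001,0.002],[0,0.001,0]],[[0.004,0.001,0.002],[0,0.001,0]],[[0.004,0.001,0.002],[0,0.001,0]],[[0.004,0.001,0.002],[0,0.001,0]],[[0.004,0.001,0.002],[0,0.001,0]]]' 1; python3 go.py .496 .295 .20 -1.5
```

```text
t: 28.8
position: [0.5542, 0.0445, 0.0499]
eef_rot: [0.0, -0.031, 1.0, 0.0]
force: [-0.3, -0.1, -0.3]
width: 0.0156
t 28.8 shift [0.169, 1.015, -0.6] turn [0.0003, 0.0, 0.0283] dist mm 297.8
```

```bash
python3 -m pendant '[[[0,0,-0.06],[0,0,0]],[[0,0,-0.16],[0,0,0]],[[0,0,-0.3],[0,0,0]],[[0,0.02,-0.44],[0,0,0]],[[0.02,0.1,-0.54],[0,0,0.005]],[[0.04,0.22,-0.6],[0,0,0.01]],[[0.07,0.36,-0.6],[0,0,0.014]],[[0.1,0.52,-0.6],[0,0,0.018]],[[0.13,0.68,-0.6],[0,0,0.022]],[[0.15,0.84,-0.6],[0,0,0.028]],[[0.165,0.93,-0.6],[0,0,0.028]],[[0.169,0.98,-0.6],[0,0,0.028]]]'; python3 go.py .496 .295 .13 -1.5
```

```text
t: 30.0
position: [0.4955, 0.2889, 0.201]
eef_rot: [0.0, 0.011, 1.0, 0.001]
force: [-0.4, -0.2, -1.6]
width: 0.0161
t 30.0 shift [-0.002, 0.024, 0.284] turn [0.0007, 0.0001, 0.0014] dist mm 71.3
```

```bash
python3 -m pendant '[[[-0.002,0.02,0.02],[0,0,0.0014]],[[-0.002,0.024,0.08],[0,0,0.0014]],[[-0.002,0.024,0.15],[0,0,0.0014]],[[-0.002,0.024,0.21],[0,0,0.0014]],[[-0.002,0.024,0.25],[0,0,0.0014]],[[-0.002,0.024,0.27],[0,0,0.0014]],[[-0.002,0.024,0.275],[0,0,0.0014]],[[-0.002,0.024,0.275],[0,0,0.0014]],[[-0.002,0.024,0.275],[0,0,0.0014]]]'; python3 go.py .496 .295 .125 -1.5
python3 - <<'E'
from h import *
for n,c in [("wrist",(180,80,480,300)),("scene",(300,90,430,200)),("top",(160,200,260,290))]:
    r=cam(n); crop(r,"a15"+n,*c,(2.6 if n=="wrist" else 5)); np.save("a15"+n+".npy",r,allow_pickle=True)
E
```

```text
t: 30.9
position: [0.4966, 0.2952, 0.1329]
eef_rot: [0.001, 0.013, 1.0, 0.001]
force: [0.3, 1.3, -1.5]
width: 0.0162
t 30.9 shift [0.002, -0.001, 0.032] turn [0.0009, 0.0004, -0.0] dist mm 8.0
```

View pics/a15wrist.png

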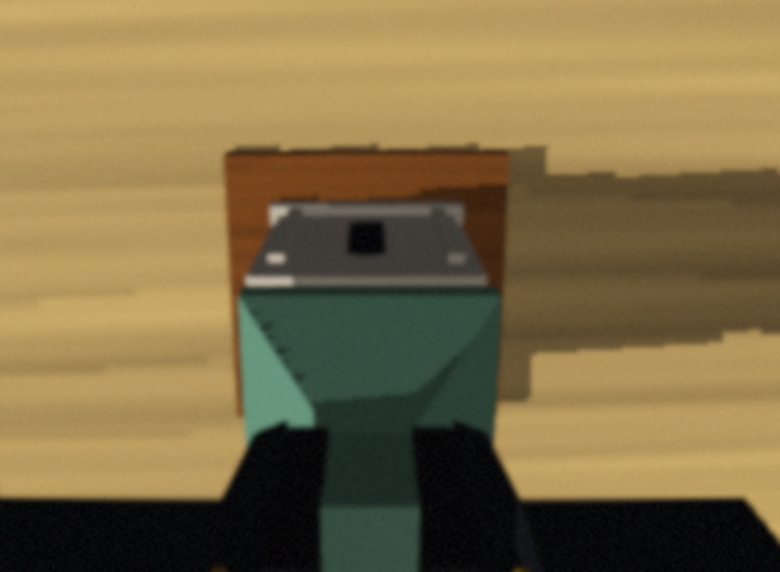

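View pics/a15scene.png

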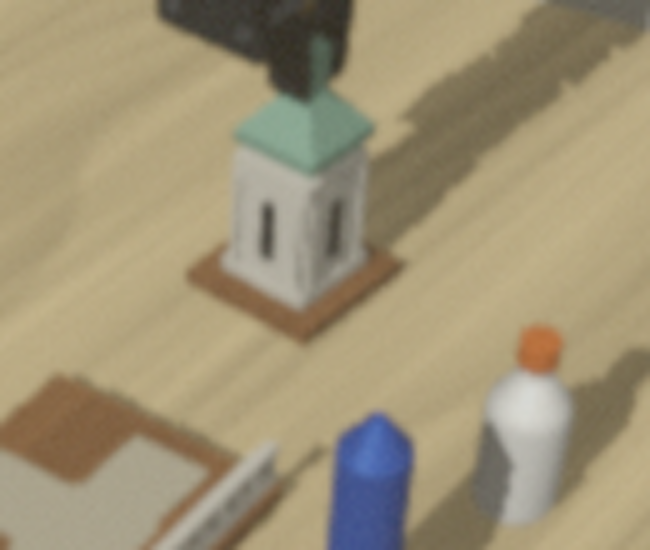

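Run:
```python
from tw import *
r=np.load("a15wrist.npy",allow_pickle=True).item(); f=lambda u,v:(180+u/2.6,80+v/2.6)
zb=.1329-.050+.015
n=edge(r,f(243,291),f(498,291),zb,2.5); a=edge(r,f(240,300),f(247,435),zb+.008,3); b=edge(r,f(500,300),f(494,430),zb+.008,3)
print("roof near ang %.2f mid"%n[1],n[0].mean(0),"L/R angs",a[1],b[1],"dist",)
# side edges at skirt top: y at x=.49
for e in (a,b):
    W=e[0]; k=(.49-W[0,0])/(W[1,0]-W[0,0]); print("y at x=.49:",W[0,1]+k*(W[1,1]-W[0,1]))
print("tower near corners z90",onz(r,[f(246,288),f(487,288)],.09), onz(r,[f(246,277),f(487,277)],.09))
m=edge(r,f(250,277),f(480,277),.09,2); print(m[1],m[0])
bn=edge(r,f(230,154),f(505,154),.008,3); bl=edge(r,f(226,160),f(240,410),.008,3); br=edge(r,f(508,160),f(502,330),.008,3)
print("base",bn[1],bl[1],br[1],meet(bn[0],bl[0]),meet(bn[0],br[0]))
print("roof corners", meet(n[0],a[0]),meet(n[0],b[0]))
```

```text
Traceback (most recent call last):
  File "meas.py", line 18, in edge
    vx,vy,x0,y0=cv2.fitLine(out,cv2.DIST_HUBER,0,.01,.01).ravel()
                ~~~~~~~~~~~^^^^^^^^^^^^^^^^^^^^^^^^^^^^^^
cv2.error: OpenCV(4.12.0) /io/opencv/modules/imgproc/src/linefit.cpp:618: error: (-215:Assertion failed) npoints2 >= 0 || npoints3 >= 0 in function 'fitLine'
```

Run:
```python
from tw import *
r=np.load("a15wrist.npy",allow_pickle=True).item(); f=lambda u,v:(180+u/2.6,80+v/2.6)
crop(r,"a15z",265,150,385,250,6)
zb=.1329-.050+.015
a=edge(r,f(240,300),f(247,435),zb+.008,3); b=edge(r,f(500,300),f(494,430),zb+.008,3)
for e in (a,b):
    W=e[0]; k=(.49-W[0,0])/(W[1,0]-W[0,0]); print(e[1],"y at x=.49:",W[0,1]+k*(W[1,1]-W[0,1]))
bn=edge(r,f(230,154),f(505,154),.008,3); bl=edge(r,f(226,160),f(240,410),.008,3); br=edge(r,f(508,160),f(502,330),.008,3)
print("base",bn[1],bl[1],br[1],meet(bn[0],bl[0]),meet(bn[0],br[0]))
```

```text
-0.9994512726700414 y at x=.49: 0.2683502281617114
-2.247994368786084 y at x=.49: 0.3241282533770805
base 88.4379118955506 -1.51466942139709 -2.1040085370308423 [0.4485 0.2514] [0.4509 0.3419]
```

View pics/a15z.png

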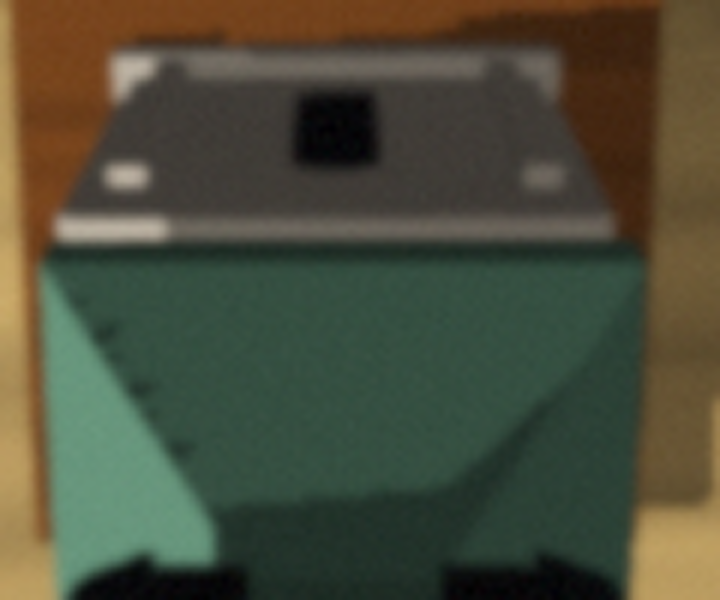

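View pics/a15top.png

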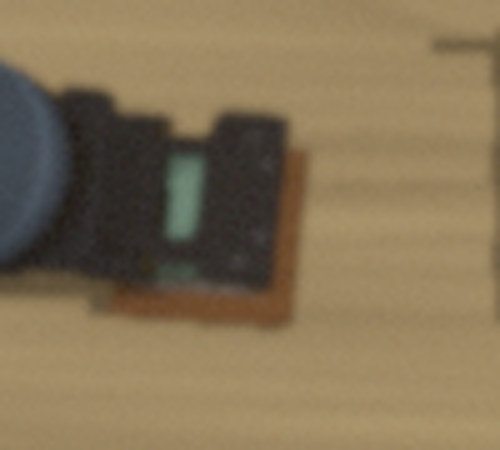

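Run:
```python
from tw import *
r=np.load("a15wrist.npy",allow_pickle=True).item(); f=lambda u,v:(265+u/6,150+v/6)
zb=.0979
print("bottom near",onz(r,[f(48,241),f(640,241)],zb),"top near",onz(r,[f(43,264),f(645,264)],zb+.008))
print("tower strip",onz(r,[f(57,215),f(612,215)],.08),onz(r,[f(58,240),f(612,240)],.09))
print("cornice y lo", (onz(r,[f(57,228),f(613,228)],.085)))
```

```text
bottom near [[0.4686 0.2687 0.0979]
 [0.4702 0.3253 0.0979]] top near [[0.4685 0.2694 0.1059]
 [0.47   0.3246 0.1059]]
tower strip [[0.4709 0.267  0.08  ]
 [0.4725 0.3251 0.08  ]] [[0.4708 0.2685 0.09  ]
 [0.4723 0.3237 0.09  ]]
cornice y lo [[0.4709 0.2677 0.085 ]
 [0.4725 0.3245 0.085 ]]
```

```bash
python3 go.py .4957 .2943 .125 -1.5; python3 -m pendant '[[[0.003,-0.003,0.003],[0.0005,0.0004,0]],[[0.005,-0.005,0.01],[0.0005,0.0004,0]],[[0.005,-0.005,0.02],[0.0005,0.0004,0]],[[0.005,-0.005,0.025],[0.0005,0.0004,0]],[[0.005,-0.005,0.029],[0.0005,0.0004,0]],[[0.005,-0.005,0.031],[0.0005,0.0004,0]],[[0.005,-0.005,0.033],[0.0005,0.0004,0]],[[0.005,-0.005,0.034],[0.0005,0.0004,0]]]';python3 go.py .4957 .2943 .125 -1.5
```

```text
t 31.1 shift [0.002, -0.004, 0.031] turn [0.0008, 0.0003, 0.0] dist mm 7.8
t: 31.85
position: [0.495, 0.294, 0.1249]
eef_rot: [-0.0, 0.013, 1.0, 0.0]
force: [-3.6, -1.3, 8.8]
width: 0.016
t 31.9 shift [-0.003, 0.001, -0.0] turn [0.0003, -0.0002, 0.0] dist mm 0.8
```

```bash
python3 -m pendant '[[[0,0,-0.006],[0,0,0]],[[-0.003,0.001,-0.007],[0,0,0]],[[-0.003,0.001,-0.007],[0,0,0]],[[-0.003,0.001,-0.003],[0,0,0]],[[-0.003,0.001,-0.001],[0,0,0]],[[-0.003,0.001,0],[0,0,0]],[[-0.003,0.001,0],[0,0,0]]]';python3 go.py .4957 .2943 .125 -1.5
```

```text
t: 32.55
position: [0.4956, 0.2941, 0.1249]
eef_rot: [-0.0, 0.013, 1.0, 0.0]
force: [-0.9, -0.4, 0.2]
width: 0.0156
t 32.5 shift [-0.0, 0.001, -0.0] turn [0.0002, -0.0003, -0.0] dist mm 0.2
```

Release, rise, and check from above.

```bash
python3 -m pendant '[[[0,0,0],[0,0,0]],[[0,0,0],[0,0,0]],[[0,0,0],[0,0,0]],[[0,0,0],[0,0,0]],[[0,0,-0.01],[0,0,0]],[[0,0,-0.06],[0,0,0]],[[0.02,0,-0.16],[0,0,0]],[[0.06,0,-0.3],[0,0,0]],[[0.1,0,-0.42],[0,0,0]],[[0.1,0,-0.45],[0,0,0]],[[0.1,0,-0.45],[0,0,0]],[[0.1,0,-0.45],[0,0,0]]]' -1
python3 - <<'E'
from h import *
for n,c in [("wrist",(210,80,450,260)),("scene",(300,90,430,200))]:
    r=cam(n); crop(r,"a16"+n,*c,(3.3 if n=="wrist" else 5)); np.save("a16"+n+".npy",r,allow_pickle=True)
E
```

```text
t: 33.75
position: [0.4707, 0.2943, 0.2367]
eef_rot: [-0.001, 0.013, 1.0, 0.0]
force: [0.0, -0.0, -0.4]
width: 0.0876
```

View pics/a16wrist.png

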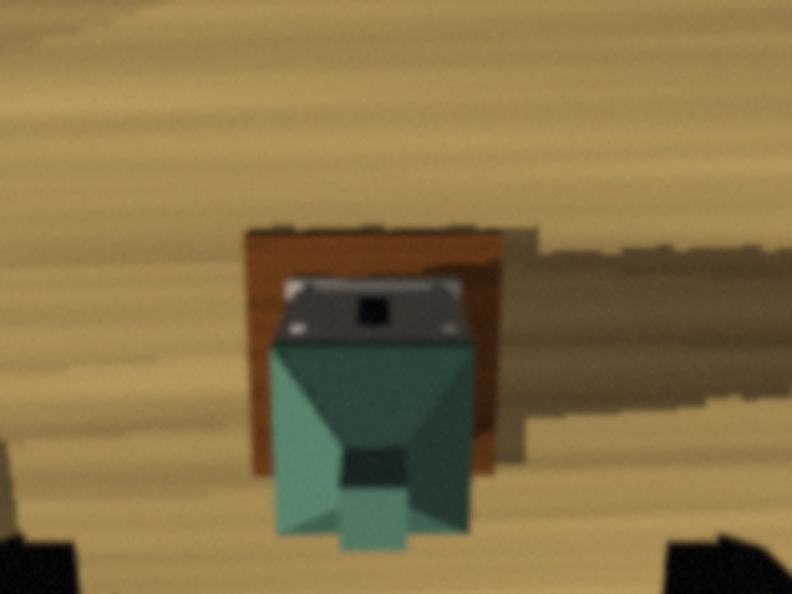

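View pics/a16scene.png

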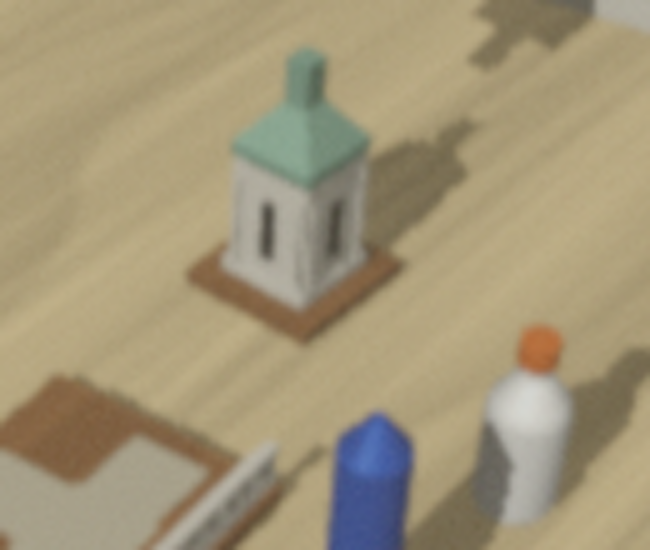

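```bash
python3 - <<'E'
from tw import *
r=np.load("a16wrist.npy",allow_pickle=True).item(); f=lambda u,v:(210+u/3.3,80+v/3.3)
tower(r,[f(273,347),f(474,347),f(468,532),f(278,533)],.098,3)
tower(r,[f(342,487),f(408,487),f(406,549),f(342,549)],.15,2)
bn=edge(r,f(250,233),f(498,234),.008,3); bl=edge(r,f(247,240),f(254,470),.008,3); br=edge(r,f(500,270),f(494,430),.008,3)
print("base",bn[1],bl[1],br[1],meet(bn[0],bl[0]),meet(bn[0],br[0]))
E
python3 go.py .508 -.2823 .25 3.4
```

```text
angs [-1.98 -2.5  -1.2  -1.71] res [0.5, 0.27, 0.08, 0.23] side mm [55.7 56.5 55.  55.7] centre [0.4961 0.2947]
angs [-1.39 -4.23 -2.72 -2.12] res [0.04, 0.26, 0.09, 0.01] side mm [15.9 16.1 16.3 15.5] centre [0.4958 0.2951]
base 88.79224660247532 -1.1935684686005796 -1.392075489788635 [0.4482 0.2512] [0.4501 0.3413]
t 33.9 shift [-0.212, -2.301, -0.054] turn [-0.0002, -0.0009, -0.0273] dist mm 577.8
```

```bash
python3 -m pendant '[[[-0.01,-0.15,-0.05],[0,0,-0.005]],[[-0.03,-0.34,-0.05],[0,0,-0.01]],[[-0.05,-0.53,-0.05],[0,0,-0.015]],[[-0.07,-0.72,-0.05],[0,0,-0.02]],[[-0.1,-0.9,-0.05],[0,0,-0.025]],[[-0.12,-1,-0.05],[0,0,-0.027]],[[-0.14,-1,-0.05],[0,0,-0.027]]]'; python3 go.py .5052 -.2822 .25 3.4
```

```text
t: 34.55
position: [0.4984, 0.0384, 0.2476]
eef_rot: [-0.002, -0.026, 1.0, -0.001]
force: [0.9, 0.7, -0.2]
width: 0.0885
t 34.5 shift [0.039, -1.282, -0.006] turn [-0.0009, -0.0016, -0.0026] dist mm 320.6
```

```bash
python3 -m pendant '[[[0,-0.16,-0.005],[0,0,-0.0026]],[[0.01,-0.35,-0.005],[0,0,-0.0026]],[[0.02,-0.54,-0.005],[0,-0.001,-0.0026]],[[0.03,-0.73,-0.005],[0,-0.001,-0.0026]],[[0.035,-0.9,-0.005],[0,-0.001,-0.0026]],[[0.039,-1,-0.005],[0,-0.001,-0.0026]],[[0.039,-1,-0.005],[0,-0.001,-0.0026]]]'; python3 go.py .5052 -.2822 .1025 3.4
```

```text
t: 35.25
position: [0.5009, -0.2153, 0.2487]
eef_rot: [-0.002, -0.027, 1.0, -0.002]
force: [0.2, 0.4, 0.4]
width: 0.0879
t 35.2 shift [-0.005, -0.266, 0.586] turn [-0.0013, -0.0011, -0.0017] dist mm 160.8
```

```bash
python3 -m pendant '[[[-0.004,-0.14,0],[0,0,-0.0017]],[[-0.005,-0.24,0],[0,0,-0.0017]],[[-0.005,-0.266,0],[-0.001,-0.001,-0.0017]],[[-0.005,-0.266,0],[-0.001,-0.001,-0.0017]],[[-0.005,-0.266,0.06],[-0.001,-0.001,-0.0017]],[[-0.005,-0.266,0.18],[-0.001,-0.001,-0.0017]],[[-0.005,-0.266,0.32],[-0.001,-0.001,-0.0017]],[[-0.005,-0.266,0.44],[-0.001,-0.001,-0.0017]],[[-0.005,-0.266,0.54],[-0.001,-0.001,-0.0017]],[[-0.005,-0.266,0.58],[-0.001,-0.001,-0.0017]],[[-0.005,-0.266,0.586],[-0.001,-0.001,-0.0017]],[[-0.005,-0.266,0.586],[-0.001,-0.001,-0.0017]]]'; python3 go.py .5052 -.2822 .1025 3.4;python3 - <<'E'
from h import *
r=cam("wrist"); crop(r,"w17",180,120,480,320,2.6)
r=cam("scene"); crop(r,"s17",130,80,430,320,2.5)
E
```

```text
t: 36.45
position: [0.506, -0.2816, 0.1032]
eef_rot: [0.0, -0.03, 1.0, -0.0]
force: [0.3, 0.9, 0.3]
width: 0.088
t 36.5 shift [0.003, -0.002, 0.003] turn [-0.0003, 0.0002, 0.0003] dist mm 1.2
```

View pics/w17.png

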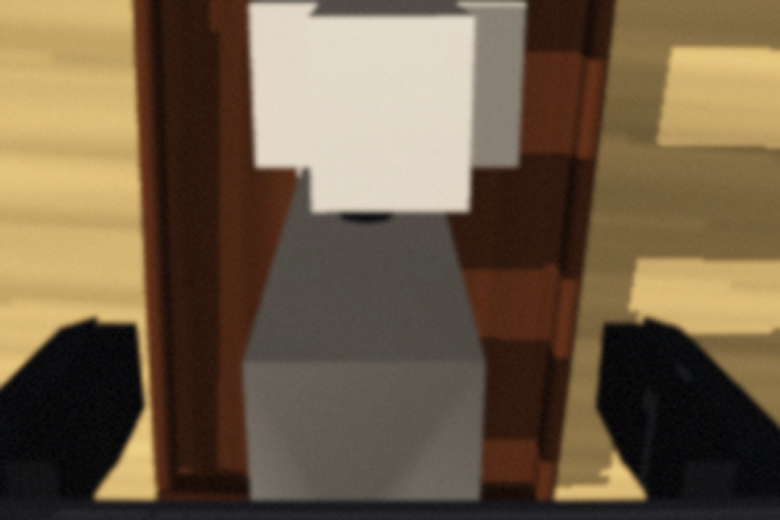

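```bash
python3 -m pendant '[[[0.003,-0.002,0.003],[0,0,0]],[[0.003,-0.002,0.003],[0,0,0]],[[0.003,-0.002,0.003],[0,0,0]],[[0.003,-0.002,0.003],[0,0,0]],[[0.003,-0.002,0.003],[0,0,0]],[[0.003,-0.002,0.003],[0,0,0]],[[0.003,-0.002,0.003],[0,0,0]],[[0.003,-0.002,0.003],[0,0,0]],[[0.003,-0.002,0.003],[0,0,0]],[[0.003,-0.002,0.003],[0,0,0]]]' 1; python3 go.py .5507 .0964 .1115 3.4
```

```text
t: 37.55
position: [0.5056, -0.2829, 0.103]
eef_rot: [0.001, -0.03, 1.0, -0.001]
force: [0.1, -0.8, -1.3]
width: 0.0355
t 37.5 shift [-0.271, 1.503, -0.036] turn [-0.0006, 0.0005, 0.0002] dist mm 382.0
```

```bash
python3 -m pendant '[[[0,0,-0.06],[0,0,0]],[[0,0,-0.16],[0,0,0]],[[0,0,-0.3],[0,0,0]],[[0,0,-0.44],[0,0,0]],[[0,0,-0.56],[0,0,0]],[[-0.02,0.08,-0.62],[0,0,0]],[[-0.05,0.22,-0.62],[0,0,0]],[[-0.08,0.38,-0.62],[0,0,0]],[[-0.11,0.54,-0.62],[0,0,0]],[[-0.14,0.7,-0.62],[0,0,0]],[[-0.17,0.84,-0.62],[0,0,0]],[[-0.19,0.94,-0.62],[0,0,0]]]';python3 go.py .5507 .0964 .1115 3.4
```

```text
t: 38.75
position: [0.5386, -0.0422, 0.2586]
eef_rot: [0.001, -0.031, 1.0, -0.0]
force: [-0.2, -0.5, -1.1]
width: 0.0359
t 38.8 shift [-0.081, 0.551, 0.588] turn [-0.0003, 0.0008, 0.0009] dist mm 202.5
```

```bash
python3 -m pendant '[[[-0.02,0.12,0],[0,0,0]],[[-0.04,0.28,0],[0,0,0]],[[-0.06,0.42,0],[0,0,0.0009]],[[-0.081,0.52,0],[0,0.0008,0.0009]],[[-0.081,0.551,0],[0,0.0008,0.0009]],[[-0.081,0.551,0.03],[0,0.0008,0.0009]],[[-0.081,0.551,0.12],[0,0.0008,0.0009]],[[-0.081,0.551,0.24],[0,0.0008,0.0009]],[[-0.081,0.551,0.35],[0,0.0008,0.0009]],[[-0.081,0.551,0.44],[0,0.0008,0.0009]],[[-0.081,0.551,0.48],[0,0.0008,0.0009]],[[-0.081,0.551,0.49],[0,0.0008,0.0009]]]';python3 go.py .5507 .0964 .1115 3.4
```

```text
t: 39.95
position: [0.5499, 0.0945, 0.1351]
eef_rot: [-0.001, -0.029, 1.0, -0.001]
force: [-0.6, 0.3, -0.4]
width: 0.0358
t 40.0 shift [-0.004, 0.008, 0.094] turn [-0.0007, -0.0007, -0.0006] dist mm 23.7
```

```bash
python3 -m pendant '[[[-0.004,0.008,0.03],[0,0,0]],[[-0.004,0.008,0.055],[0,0,0]],[[-0.004,0.008,0.072],[0,0,0]],[[-0.004,0.008,0.08],[-0.0007,-0.0007,-0.0006]],[[-0.004,0.008,0.08],[-0.0007,-0.0007,-0.0006]],[[-0.004,0.008,0.08],[-0.0007,-0.0007,-0.0006]]]';python3 go.py .5507 .0964 .1115 3.4
python3 - <<'E'
from h import *
r=cam("wrist"); crop(r,"w18",180,120,480,320,2.6);np.save("w18.npy",r,allow_pickle=True)
E
```

```text
t: 40.55
position: [0.5509, 0.0965, 0.1153]
eef_rot: [0.0, -0.03, 1.0, -0.0]
force: [0.0, 1.0, -1.8]
width: 0.0354
t 40.5 shift [0.001, -0.0, 0.015] turn [-0.0, 0.0001, -0.0] dist mm 3.8
```

View pics/w18.png

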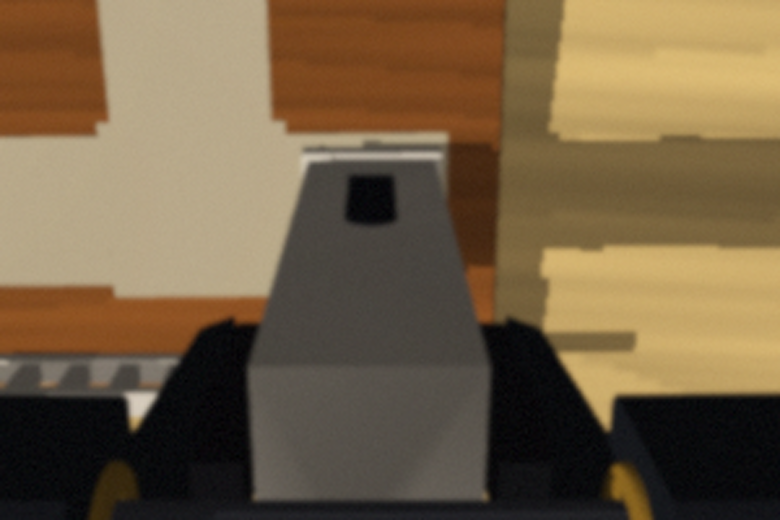

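```bash
python3 go.py .5507 .0955 .1115 3.4; python3 -m pendant '[[[0.001,-0.003,0.004],[0,0,0]],[[0.001,-0.004,0.008],[0,0,0]],[[0.001,-0.004,0.011],[0,0,0]],[[0.001,-0.004,0.013],[0,0,0]],[[0.001,-0.004,0.015],[0,0,0]],[[0.001,-0.004,0.017],[0,0,0]],[[0.001,-0.004,0.017],[0,0,0]]]';python3 go.py .5507 .0955 .1115 3.4
```

```text
t 40.6 shift [0.001, -0.004, 0.016] turn [0.0, 0.0002, -0.0] dist mm 4.1
t: 41.3
position: [0.5511, 0.0956, 0.112]
eef_rot: [0.001, -0.03, 1.0, 0.0]
force: [-3.7, 0.8, 8.3]
width: 0.0358
t 41.3 shift [0.002, -0.0, 0.002] turn [0.0, 0.0003, -0.0] dist mm 0.7
```

Contact at the expected height; release and rise.

```bash
python3 -m pendant '[[[0,0,-0.001],[0,0,0]],[[0,0,-0.001],[0,0,0]],[[0,0,-0.001],[0,0,0]],[[0,0,-0.001],[0,0,0]],[[0,0,-0.001],[0,0,0]]]' -1
python3 -m pendant '[[[0,0,-0.04],[0,0,0]],[[0,0,-0.15],[0,0,0]],[[0,0,-0.3],[0,0,0]],[[0,0,-0.45],[0,0,0]],[[0,0,-0.53],[0,0,0]],[[0,0,-0.55],[0,0,0]]]'
python3 - <<'E'
from h import *
r=cam("scene"); crop(r,"s19",130,80,430,320,2.5)
r=cam("wrist"); crop(r,"w19",180,70,480,270,2.6);np.save("w19.npy",r,allow_pickle=True)
E
python3 go.py .4455 -.2823 .25 3.4
```

```text
t: 41.8
position: [0.551, 0.0956, 0.1121]
eef_rot: [0.0, -0.03, 1.0, 0.0]
force: [-0.5, -0.1, 0.7]
width: 0.0735
t: 42.4
position: [0.5524, 0.0958, 0.253]
eef_rot: [0.003, -0.03, 1.0, 0.001]
force: [-0.4, -0.0, -0.2]
width: 0.0879
t 42.5 shift [0.511, -1.484, -0.001] turn [0.0001, 0.0007, -0.0] dist mm 392.4
```

View pics/w19.png

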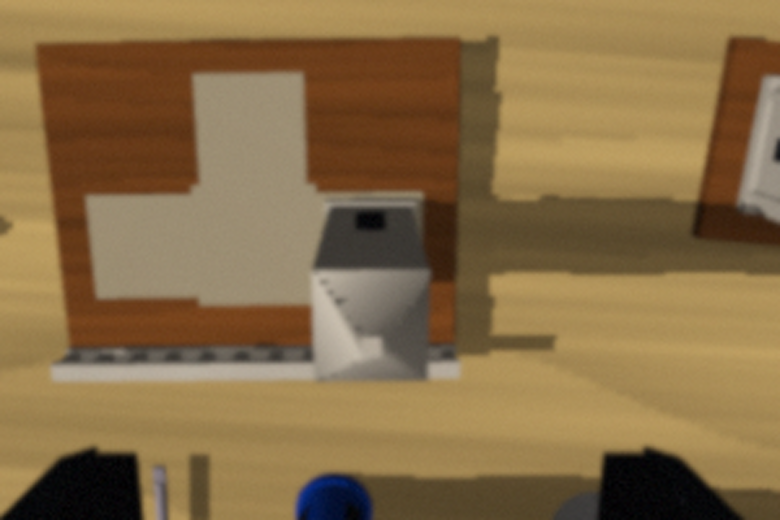

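View pics/s19.png

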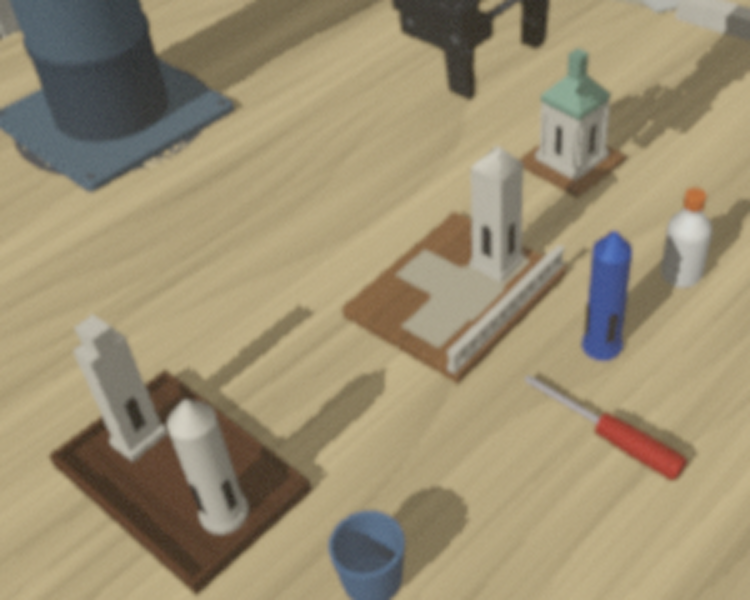

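```bash
python3 -m pendant '[[[0.05,-0.15,0],[0,0,0]],[[0.12,-0.33,0],[0,0,0]],[[0.18,-0.51,0],[0,0,0]],[[0.24,-0.69,0],[0,0,0]],[[0.3,-0.86,0],[0,0,0]],[[0.37,-1,0],[0,0,0]],[[0.45,-1,0],[0,0,0]],[[0.5,-1,0],[0,0,0]]]'; python3 go.py .4455 -.2823 .1025 3.4
```

```text
t: 43.3
position: [0.4386, -0.1621, 0.2483]
eef_rot: [-0.001, -0.028, 1.0, 0.001]
force: [0.9, 0.4, 0.0]
width: 0.088
t 43.3 shift [-0.001, -0.482, 0.582] turn [0.0004, -0.0004, -0.0009] dist mm 189.0
```

```bash
python3 -m pendant '[[[-0.001,-0.15,0],[0,0,0]],[[-0.001,-0.34,0],[0,0,0]],[[-0.001,-0.45,0],[0,0,-0.001]],[[-0.001,-0.482,0],[0,0,-0.001]],[[-0.001,-0.482,0.05],[0,0,-0.001]],[[-0.001,-0.482,0.18],[0,0,-0.001]],[[-0.001,-0.482,0.32],[0,0,-0.001]],[[-0.001,-0.482,0.44],[0,0,-0.001]],[[-0.001,-0.482,0.54],[0,0,-0.001]],[[-0.001,-0.482,0.575],[0,0,-0.001]],[[-0.001,-0.482,0.582],[0,0,-0.001]],[[-0.001,-0.482,0.582],[0,0,-0.001]]]'; python3 go.py .4455 -.2823 .1025 3.4;python3 - <<'E'
from h import *
r=cam("wrist"); crop(r,"w20",180,120,480,320,2.6)
E
```

```text
t: 44.5
position: [0.446, -0.2815, 0.103]
eef_rot: [-0.0, -0.03, 1.0, 0.001]
force: [0.3, -0.0, -0.2]
width: 0.0882
t 44.5 shift [0.002, -0.003, 0.002] turn [0.0004, -0.0003, 0.0004] dist mm 1.1
```

View pics/w20.png

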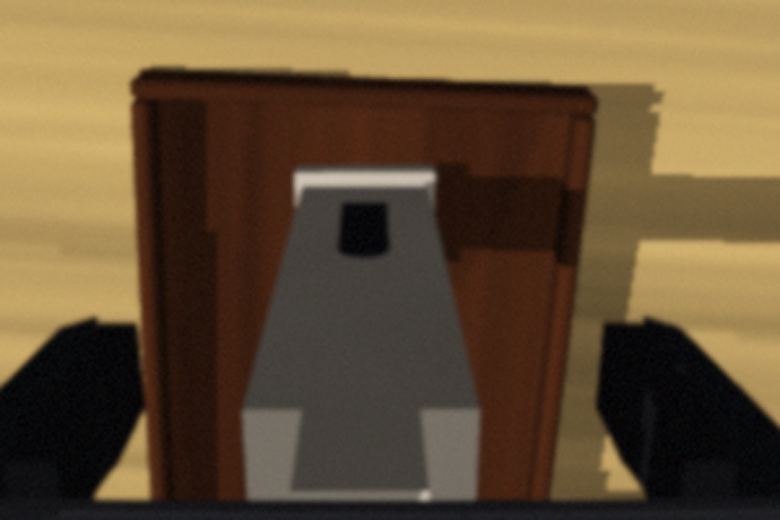

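```bash
python3 -m pendant '[[[0.002,-0.003,0.002],[0,0,0]],[[0.002,-0.003,0.002],[0,0,0]],[[0.002,-0.003,0.002],[0,0,0]],[[0.002,-0.003,0.002],[0,0,0]],[[0.002,-0.003,0.002],[0,0,0]],[[0.002,-0.003,0.002],[0,0,0]],[[0.002,-0.003,0.002],[0,0,0]],[[0.002,-0.003,0.002],[0,0,0]],[[0.002,-0.003,0.002],[0,0,0]],[[0.002,-0.003,0.002],[0,0,0]]]' 1; python3 go.py .502 .0403 .1115 3.4
```

```text
t: 45.55
position: [0.4457, -0.2827, 0.103]
eef_rot: [-0.0, -0.03, 1.0, 0.0]
force: [0.9, -1.5, -0.1]
width: 0.0359
t 45.5 shift [-0.303, 1.276, -0.033] turn [0.0002, -0.0, 0.0003] dist mm 328.0
```

```bash
python3 -m pendant '[[[0,0,-0.06],[0,0,0]],[[0,0,-0.16],[0,0,0]],[[0,0.02,-0.27],[0,0,0]],[[-0.02,0.1,-0.32],[0,0,0]],[[-0.05,0.24,-0.32],[0,0,0]],[[-0.09,0.4,-0.32],[0,0,0]],[[-0.13,0.56,-0.32],[0,0,0]],[[-0.17,0.72,-0.32],[0,0,0]],[[-0.21,0.88,-0.32],[0,0,0]],[[-0.25,0.98,-0.32],[0,0,0]],[[-0.28,1,-0.32],[0,0,0]],[[-0.3,1,-0.32],[0,0,0]]]'; python3 go.py .502 .0403 .112 3.4
```

```text
t: 46.75
position: [0.5059, -0.0283, 0.183]
eef_rot: [-0.0, -0.031, 1.0, 0.0]
force: [-0.3, -0.7, -2.0]
width: 0.0361
t 46.8 shift [-0.002, 0.275, 0.284] turn [0.0002, -0.0001, 0.0009] dist mm 98.8
```

```bash
python3 -m pendant '[[[-0.002,0.1,0],[0,0,0]],[[-0.002,0.22,0],[0,0,0.0009]],[[-0.002,0.27,0],[0,0,0.0009]],[[-0.002,0.275,0.03],[0,0,0.0009]],[[-0.002,0.275,0.1],[0,0,0.0009]],[[-0.002,0.275,0.18],[0,0,0.0009]],[[-0.002,0.275,0.24],[0,0,0.0009]],[[-0.002,0.275,0.265],[0,0,0.0009]],[[-0.002,0.275,0.272],[0,0,0.0009]],[[-0.002,0.275,0.272],[0,0,0.0009]],[[-0.002,0.275,0.272],[0,0,0.0009]]]'; python3 go.py .502 .0403 .112 3.4
python3 - <<'E'
from h import *
r=cam("wrist"); crop(r,"w21",180,120,480,320,2.6)
E
```

```text
t: 47.85
position: [0.5027, 0.04, 0.1157]
eef_rot: [0.0, -0.029, 1.0, 0.0]
force: [0.6, 0.2, -0.5]
width: 0.0354
t 47.9 shift [0.003, 0.001, 0.015] turn [0.0002, 0.0003, -0.0002] dist mm 3.8
```

View pics/w21.png

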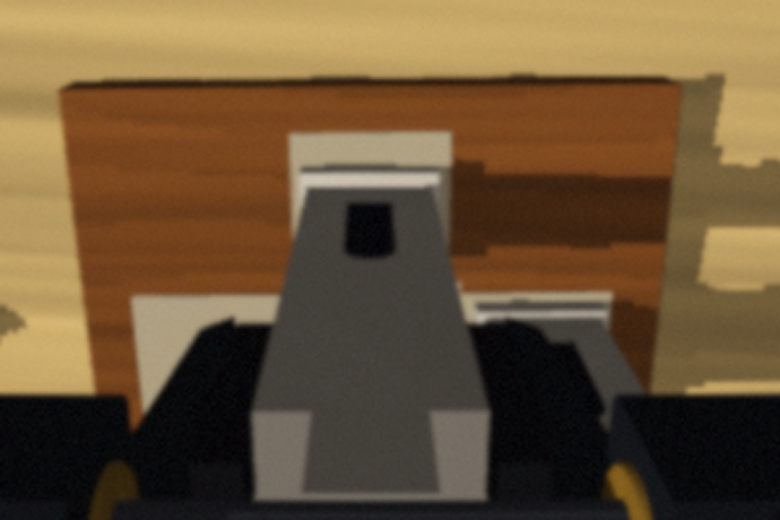

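```bash
python3 -m pendant '[[[0.003,0.001,0.004],[0,0,0]],[[0.003,0.001,0.008],[0,0,0]],[[0.003,0.001,0.011],[0,0,0]],[[0.003,0.001,0.013],[0,0,0]],[[0.003,0.001,0.015],[0,0,0]],[[0.003,0.001,0.017],[0,0,0]],[[0.003,0.001,0.017],[0,0,0]]]';python3 go.py .502 .0403 .112 3.4
```

```text
t: 48.6
position: [0.5022, 0.0404, 0.112]
eef_rot: [0.001, -0.029, 1.0, 0.0]
force: [-1.0, 0.6, 4.3]
width: 0.0356
t 48.6 shift [0.001, -0.0, -0.0] turn [0.0003, 0.0005, -0.0001] dist mm 0.3
```

```bash
python3 -m pendant '[[[0,0,-0.001],[0,0,0]],[[0,0,-0.001],[0,0,0]],[[0,0,-0.001],[0,0,0]],[[0,0,-0.001],[0,0,0]],[[0,0,-0.001],[0,0,0]]]' -1
python3 -m pendant '[[[0,0,-0.04],[0,0,0]],[[0,0,-0.15],[0,0,0]],[[0,0,-0.3],[0,0,0]],[[0,0,-0.45],[0,0,0]],[[0,0,-0.53],[0,0,0]],[[0,0,-0.55],[0,0,0]]]'
python3 go.py .5657 -.2825 .25 3.4
```

```text
t: 49.1
position: [0.5021, 0.0404, 0.1121]
eef_rot: [0.001, -0.029, 1.0, 0.0]
force: [0.9, -0.4, 0.9]
width: 0.0735
t: 49.7
position: [0.5035, 0.0404, 0.2527]
eef_rot: [0.003, -0.029, 1.0, 0.001]
force: [-0.9, -1.2, 0.2]
width: 0.0879
t 49.7 shift [-0.173, -1.304, 0.01] turn [0.0005, 0.0021, -0.0002] dist mm 328.9
```

```bash
python3 -m pendant '[[[-0.02,-0.15,0],[0,0,0]],[[-0.05,-0.34,0],[0,0,0]],[[-0.08,-0.53,0],[0,0.001,0]],[[-0.11,-0.72,0],[0,0.002,0]],[[-0.14,-0.9,0],[0,0.002,0]],[[-0.16,-1,0],[0,0.002,0]],[[-0.173,-1,0],[0,0.002,0]]]'; python3 go.py .5657 -.2825 .1025 3.4
```

```text
t: 50.4
position: [0.5601, -0.2116, 0.2515]
eef_rot: [-0.001, -0.026, 1.0, -0.0]
force: [1.7, -1.3, -0.2]
width: 0.0885
t 50.4 shift [-0.009, -0.284, 0.596] turn [-0.0002, -0.0006, -0.0023] dist mm 165.1
```

```bash
python3 -m pendant '[[[-0.009,-0.13,0],[0,0,0]],[[-0.009,-0.25,0],[0,0,-0.0023]],[[-0.009,-0.284,0],[0,0,-0.0023]],[[-0.009,-0.284,0.02],[0,0,-0.0023]],[[-0.009,-0.284,0.08],[0,0,-0.0023]],[[-0.009,-0.284,0.2],[0,0,-0.0023]],[[-0.009,-0.284,0.34],[0,0,-0.0023]],[[-0.009,-0.284,0.46],[0,0,-0.0023]],[[-0.009,-0.284,0.55],[0,0,-0.0023]],[[-0.009,-0.284,0.59],[0,0,-0.0023]],[[-0.009,-0.284,0.596],[0,0,-0.0023]],[[-0.009,-0.284,0.596],[0,0,-0.0023]]]'; python3 go.py .5657 -.2825 .1025 3.4;python3 - <<'E'
from h import *
r=cam("wrist"); crop(r,"w22",180,120,480,320,2.6)
E
```

```text
t: 51.6
position: [0.5663, -0.2818, 0.1029]
eef_rot: [-0.001, -0.03, 1.0, -0.0]
force: [0.7, 0.0, 0.8]
width: 0.0883
t 51.6 shift [0.002, -0.003, 0.002] turn [-0.0002, -0.0004, 0.0003] dist mm 1.0
```

View pics/w22.png

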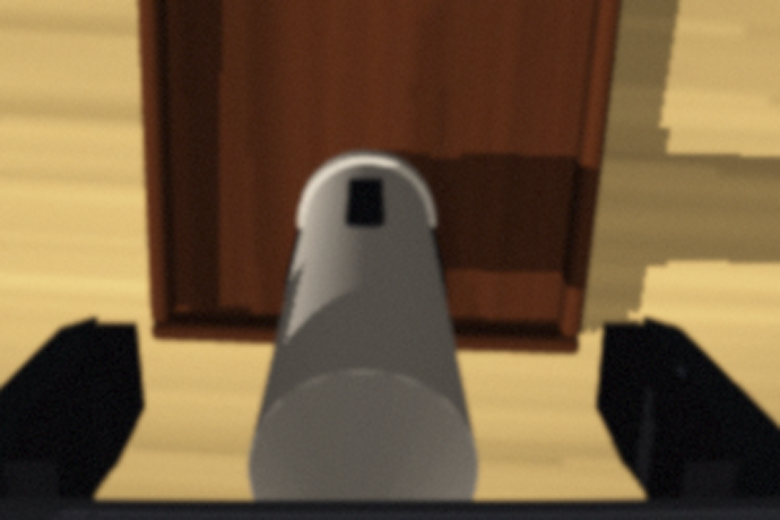

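```bash
python3 -m pendant '[[[0.002,-0.003,0.002],[0,0,0]],[[0.002,-0.003,0.002],[0,0,0]],[[0.002,-0.003,0.002],[0,0,0]],[[0.002,-0.003,0.002],[0,0,0]],[[0.002,-0.003,0.002],[0,0,0]],[[0.002,-0.003,0.002],[0,0,0]],[[0.002,-0.003,0.002],[0,0,0]],[[0.002,-0.003,0.002],[0,0,0]],[[0.002,-0.003,0.002],[0,0,0]],[[0.002,-0.003,0.002],[0,0,0]]]' 1; python3 go.py .557 -.0083 .1115 3.4
```

```text
t: 52.65
position: [0.5661, -0.283, 0.103]
eef_rot: [-0.0, -0.03, 1.0, -0.001]
force: [-0.2, 1.0, -0.6]
width: 0.0351
t 52.6 shift [-0.03, 1.099, -0.035] turn [-0.0003, -0.0001, 0.0002] dist mm 275.0
```

```bash
python3 -m pendant '[[[0,0,-0.06],[0,0,0]],[[0,0,-0.16],[0,0,0]],[[0,0.02,-0.27],[0,0,0]],[[0,0.1,-0.32],[0,0,0]],[[0,0.24,-0.32],[0,0,0]],[[-0.01,0.4,-0.32],[0,0,0]],[[-0.015,0.56,-0.32],[0,0,0]],[[-0.02,0.72,-0.32],[0,0,0]],[[-0.03,0.85,-0.32],[0,0,0]],[[-0.03,0.93,-0.32],[0,0,0]],[[-0.03,0.98,-0.32],[0,0,0]],[[-0.03,1,-0.32],[0,0,0]]]'; python3 go.py .5573 -.0083 .112 3.4
```

```text
t: 53.85
position: [0.5587, -0.0319, 0.1833]
eef_rot: [0.0, -0.031, 1.0, -0.0]
force: [0.0, 0.4, -1.1]
width: 0.0356
t 53.9 shift [-0.0, 0.095, 0.285] turn [-0.0003, 0.0, 0.0006] dist mm 75.1
```

```bash
python3 -m pendant '[[[0,0.05,0],[0,0,0]],[[0,0.09,0],[0,0,0.0006]],[[0,0.095,0.03],[0,0,0.0006]],[[0,0.095,0.1],[0,0,0.0006]],[[0,0.095,0.18],[0,0,0.0006]],[[0,0.095,0.24],[0,0,0.0006]],[[0,0.095,0.265],[0,0,0.0006]],[[0,0.095,0.272],[0,0,0.0006]],[[0,0.095,0.272],[0,0,0.0006]],[[0,0.095,0.272],[0,0,0.0006]]]'; python3 go.py .5573 -.0083 .112 3.4
python3 - <<'E'
from h import *
r=cam("wrist"); crop(r,"w23",180,120,480,320,2.6)
E
```

```text
t: 54.85
position: [0.5578, -0.0084, 0.1159]
eef_rot: [0.001, -0.03, 1.0, -0.0]
force: [-0.5, -0.2, -1.8]
width: 0.0354
t 54.9 shift [0.002, 0.0, 0.016] turn [-0.0003, 0.0004, -0.0] dist mm 3.9
```

View pics/w23.png

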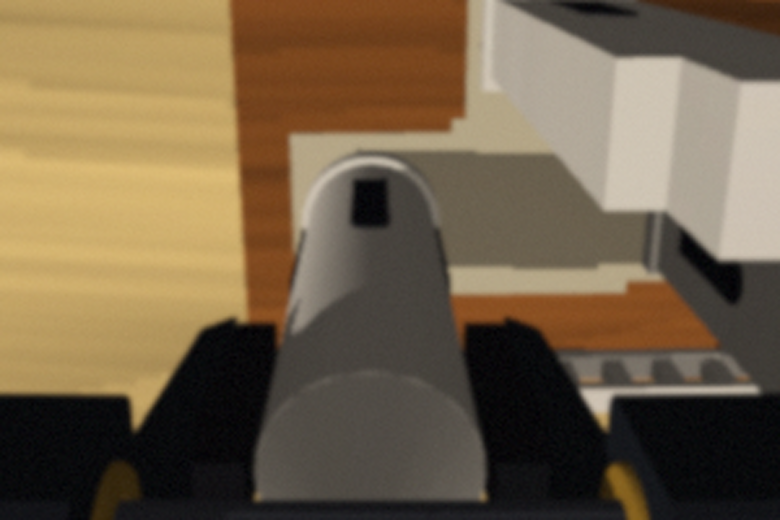

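```bash
python3 -m pendant '[[[0.002,0,0.004],[0,0,0]],[[0.002,0,0.008],[0,0,0]],[[0.002,0,0.011],[0,0,0]],[[0.002,0,0.013],[0,0,0]],[[0.002,0,0.015],[0,0,0]],[[0.002,0,0.017],[0,0,0]],[[0.002,0,0.017],[0,0,0]]]';python3 go.py .5573 -.0083 .112 3.4
```

```text
t: 55.6
position: [0.5576, -0.0083, 0.112]
eef_rot: [0.001, -0.03, 1.0, -0.0]
force: [-0.4, 0.9, 1.9]
width: 0.0353
t 55.6 shift [0.001, 0.0, -0.0] turn [-0.0002, 0.0006, -0.0] dist mm 0.3
```

```bash
python3 -m pendant '[[[0,0,0.002],[0,0,0]],[[0,0,0.002],[0,0,0]]]'
python3 -m pendant '[[[0,0,-0.001],[0,0,0]],[[0,0,-0.001],[0,0,0]],[[0,0,-0.001],[0,0,0]],[[0,0,-0.001],[0,0,0]],[[0,0,-0.001],[0,0,0]]]' -1
python3 -m pendant '[[[0,0,-0.04],[0,0,0]],[[0,0,-0.15],[0,0,0]],[[0,0,-0.3],[0,0,0]],[[0,0,-0.45],[0,0,0]],[[0.05,0.05,-0.6],[0,0,0]],[[0.1,0.15,-0.75],[0,0,0]],[[0.15,0.21,-0.85],[0,0,0]],[[0.2,0.21,-0.95],[0,0,0]],[[0.2,0.21,-1],[0,0,0]],[[0.2,0.21,-1],[0,0,0]],[[0.2,0.21,-1],[0,0,0]]]'
python3 - <<'E'
from h import *
r=cam("scene"); crop(r,"s24",130,80,430,320,2.5)
r=cam("wrist"); crop(r,"w24",210,80,450,250,3.3);np.save("w24.npy",r,allow_pickle=True)
E
```

```text
t: 55.8
position: [0.5579, -0.0083, 0.1119]
eef_rot: [0.001, -0.03, 1.0, -0.0]
force: [-1.6, 0.1, 5.5]
width: 0.0354
t: 56.3
position: [0.5579, -0.0083, 0.1121]
eef_rot: [0.001, -0.03, 1.0, -0.0]
force: [1.0, 0.5, -1.2]
width: 0.0733
t: 57.4
position: [0.5043, 0.0408, 0.3612]
eef_rot: [0.001, -0.029, 1.0, -0.0]
force: [-0.5, -0.7, -0.7]
width: 0.0879
```

View pics/w24.png

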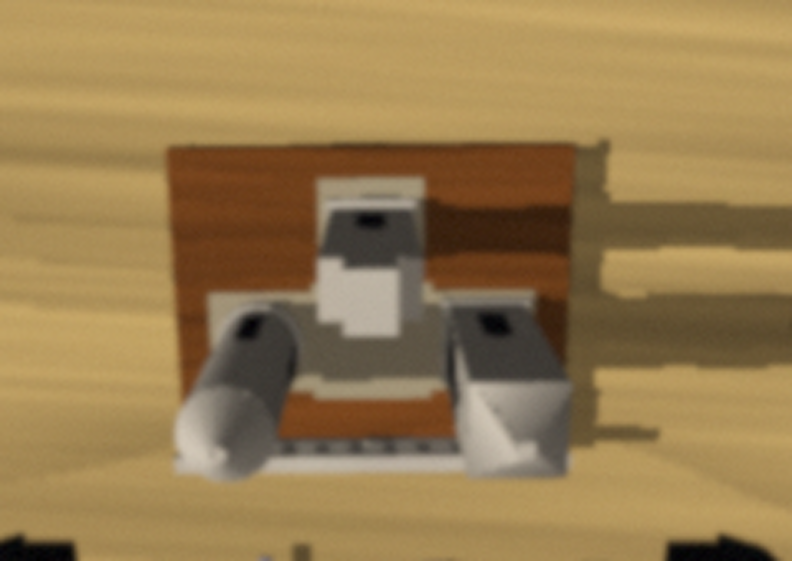

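View pics/s24.png

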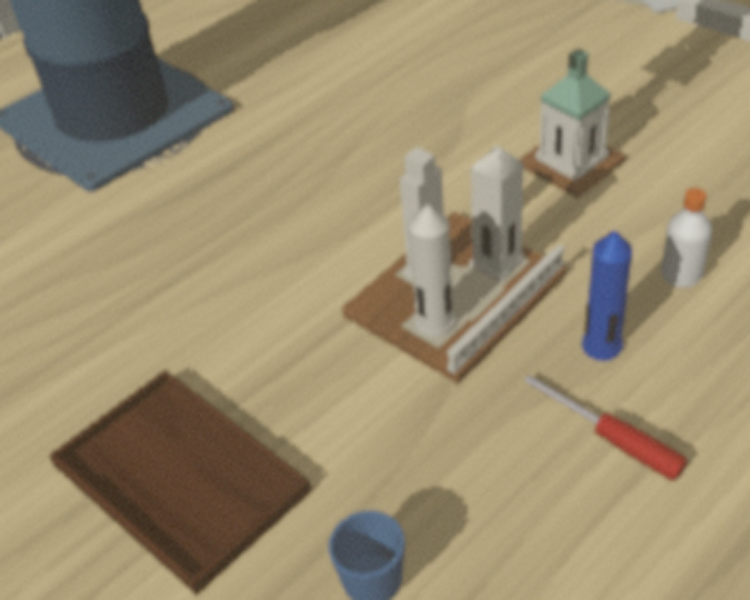

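```bash
python3 - <<'E'
from tw import *
r=np.load("w24.npy",allow_pickle=True).item(); f=lambda u,v:(210+u/3.3,80+v/3.3)
print("apex tur,pin",onz(r,[f(216,455),f(522,452)],.165))
e=edge(r,f(345,337),f(398,337),.165,3); print("pier far",e[1],e[0].mean(0))
e=edge(r,f(465,382),f(565,382),.145,3); print("pin near shaft edge",e[1],e[0].mean(0))
n=edge(r,f(172,148),f(570,146),.015); R_=edge(r,f(169,155),f(182,380),.015); L=edge(r,f(574,150),f(571,370),.015)
print("deck",n[1],meet(n[0],R_[0]),meet(n[0],L[0]))
w=np.load("w2.npy",allow_pickle=True).item(); g=lambda u,v:(230+u/3.3,90+v/3.3)
e=edge(w,g(372,345),g(478,347),.145,3); print("initial pin near shaft edge",e[1],e[0].mean(0))
E
python3 - <<'E'
from h import *
r=cam("top"); crop(r,"t25",170,140,470,300,2.6)
E
```

```text
apex tur,pin [[ 0.5581 -0.0074  0.165 ]
 [ 0.551   0.0957  0.165 ]]
pier far 93.10984347307814 [0.5132 0.0426]
pin near shaft edge 96.52732980913919 [0.5317 0.0939]
deck 94.06638377244903 [ 0.4698 -0.0526] [0.4569 0.1296]
initial pin near shaft edge 93.89420850561004 [0.5323 0.093 ]
```

View pics/t25.png

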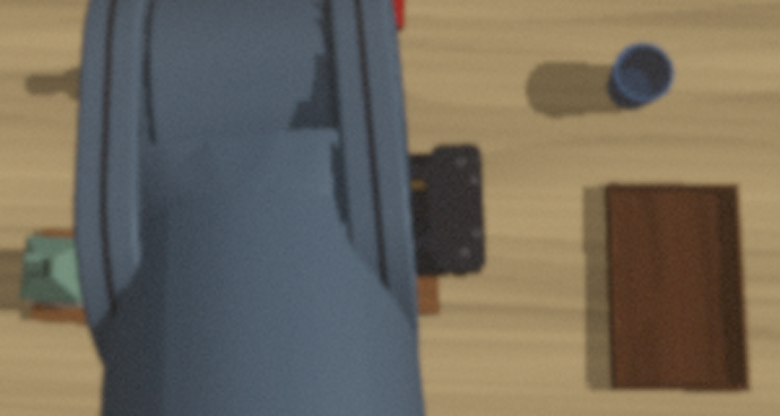

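Run:
```python
from h import *
s=ctrl.read_state(); print(s["t"],np.abs(s["qd"]).max(),s["force"]); print(ctrl.finish_job())
```

```text
57.55 0.0029367522147565103 [0.42816553 0.60143939 0.66306614]
the job is handed in; nothing more can be done
None
```

I did the job in the order asked and handed it in at about 57.6 s, with the arm clear and nothing touching. The turret, pier and pinnacle went upright into the tray. The roof then went onto the tower stump and was released, and the pinnacle, pier and turret went back on their own marks.

- **Roof:** after release, the wrist camera put it at (0.496, 0.295), within about 0.5 mm of the measured tower centre. The yaw readings of roof and tower agree, with about 1° of scatter.
- **Tall pieces:** all three stand upright. The turret and pinnacle tops and the pier's upper edge are each within about 1 mm of where they were before the job. When gripping, I had pushed each piece about 0.8 mm sideways, so I corrected for that when putting it back.
- **Bystanders:** the glue bottle, cup, screwdriver and blue look-alike show no movement in the final scene picture.
- **Check that disagreed:** one short-edge reading of the pinnacle's yaw gave 6.5° against 3.9° at the start. I took this as pixel noise, because the pads held it at 3.4°, and did not measure it again.
- **Check not completed:** the arm covered the plate in the last top view, so that picture does not confirm the tall pieces. The wrist and scene views do.

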